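# Close up the strainer housing with a drift pin

## Robot

A 7-joint arm with a two-finger parallel gripper is mounted at the origin on a cart in front of the work surface, level with it; the furniture and walls round the work are solid. World frame = base frame: x ahead of the robot, y to its left, z up, the work surface at z = 0. Lengths are in m, angles in rad, forces in N, time in s.
With the tool pointing down it reaches from about 0.4 to 0.85 m from the base axis. Payload 4.4 kg.
Tool frame: the origin (TCP) lies at the very end of the fingers, on their centre line; the grasp point (between the pads) lies pinch_z behind it (pinch_z is the distance from the TCP to the grasp point, in m); z points along the fingers, y is the line along which they close (so a half turn about z gives the same grasp; the last joint's range is limited). The gripper opens to 94 mm and grips with 3 to 60 N. Pads are 16 mm wide; open, the fingers measure 119 mm over their backs; the gripper's body (75 mm by 177 mm) begins 78 mm behind the grasp point.
Start: joints at [1.207, 0.628, 0.038, 1.517, -0.027, 0.996, -0.02], TCP at [0.191, -0.621, 0.205] pointing down, gripper open.
Joint ranges: [-3.06, 3.06], [-0.37, 2.12], [-1.25, 1.32], [0.18, 2.47], [-1.1, 4.24], [0.23, 1.98], [-2.94, 2.94]. Speed limits (rad/s): [2.57, 2.57, 3.14, 3.14, 3.14, 3.14, 3.14].

## Interface

Orientations are given as a rotation vector (axis times angle).
In Python, from plant import sense, get_image, close_job, search_frame, pinch_z gives the robot as it stands.
- The arm moves only by the shell command python3 -m inch 'ROWS' [FORCE]. ROWS is JSON, one flat list of numbers, 5 for each row, row after row: the shift along the tool's x, y, z in m, then the turn about the tool's z in degrees, then the opening, from 0 (shut) to 1 (fully open). In form: [tx, ty, tz, roll, grip, tx, ty, tz, roll, grip, ...]. A call has 1 to 20 rows; each row shifts and turns the commanded pose from where the row before left it, along the tool's axes as they then stand; what a row does not reach is not made up. A row lasts 1/12 s, in which the tool goes at most 41.7 mm and 7.16 degrees, less where a joint would pass 70% of its speed; a pose out of reach is approached as far as the arm can. A call with a gripper value outside its range is refused whole. The fingers move at their own pace and stop on an object; FORCE is the grip in N (left out, the last holds). Time passes only in rows, so rows that do not move let the fingers close. It gives the time, the measured TCP pose, the force, the opening and the grip force at its end, in the units of the state.
- sense(): the state, without advancing time (a new reading comes with each control period).
- get_image(name): name is "side" or "top" or "wrist"; returns a dict with "img" (420x560x3 uint8, red, green, blue), "range_z" (420x560 float32, m along the optical axis (not along the pixel's ray), 0 where there is no reading), "fx", "fy", "cx", "cy" (pixels), "pose" (4x4, takes a point from camera to world coordinates). Camera axes: x right, y up, looking along -z (the intrinsics and any distortion apply to the point x, -y, -z); pixel columns grow to the right and rows downward; lengths in m; the calibration is good to about 2 mm. A picture is of the moment at which its call begins.
- close_job(): hands the job in; it is judged then, once.
Trained networks look in the newest picture that a camera, given by its name, has taken for a name from the list of things; names that differ only in an ending like _2 or _b are one class to them, and where a whole thing is asked for, a point or a joint stands for the part that bears it (a point fixed in the world has none). Each returns a list of dicts, best first, with "confidence" (0 to 1); they miss things now and then, are a little off and sometimes report something else, mostly with a low value. They report only what shows in the picture. A call takes as long as a camera call. They do not tell look-alikes from the thing itself.
- search_frame(name, camera): "pixel" ([column, row] in pixels, amid what is visible of it).
The state is a dict: "clock": time; "qpos": joint angles; "dq": joint speeds; "effort": joint torques, N m; "tcp_pos": TCP position; "tool_rot": TCP orientation; "ft_force": force on the tool from outside, world axes, zero at the start; "ft_torque": the same for the moment, N m; "width": finger opening in m; "gripper_force": force on a finger pad.
Only numpy, scipy, OpenCV 4.12 (cv2) and the standard library are available. Lean on these libraries where they do the work, as an engineer would, in place of code of your own. Each camera call takes 0.05 s, during which the arm holds its last target. There are 200 camera calls.

## Task

Close up the strainer housing: push the drift pin fully into one of the cover's holes so that the cover comes into line, then, with the pin still in, put every bolt from the rack (there are two or three) into the free holes, head down on the cover; if there are only two they must sit in opposite corners. After that pull the pin out and stand it back in a free hole of the rack. Also, before or after, slide the gate aside, set the strainer cartridge fully down in its well and slide the gate fully shut over its edge again; leave the jar, ferrule and spanner where they are.

Things in the scene. Friction and masses are not known exactly. Their poses are not given: they have to be found in the camera images.
- pin_head (a point): Drift pin, 100 g: this point is the middle of its round orange head, 18 mm dia and 34 mm tall, to be gripped from above. Below the head a dark steel shank 45 mm long: 13.5 mm dia for 20 mm, then tapering over 25 mm to a tip of 4 mm dia. Starts standing in a hole of the rack. z runs up its axis.
- housing_hole_1 (a point): Mouth of bolt hole 1 of the fixed strainer housing, on top of its flange block, 50 mm above the table, 10 mm below the top of the cover. Holes are 15 mm wide and 50 mm deep (through); the four form a square of 88 mm sides, numbered round it, so 1 and 3, and 2 and 4, are opposite corners. z up, y from the flange towards the well (the way the gate opens).
- housing_hole_2 (a point): The same for hole 2 of the housing.
- housing_hole_3 (a point): The same for hole 3 of the housing.
- housing_hole_4 (a point): The same for hole 4 of the housing.
- cover_hole_1 (a point): Mouth of hole 1 of the blue cover plate (120x120x10 mm) at its top face, 60 mm above the table: 15 mm wide, through. The cover lies on the flange and turns stiffly (about 3 N at a hole) about its own centre. Each hole belongs over the housing hole of the same number but starts 3.5 to 5 mm off; the taper of the drift pin, pushed in and brought over the housing hole, turns the cover into line.
- cover_hole_2 (a point): The same for hole 2 of the cover.
- cover_hole_3 (a point): The same for hole 3 of the cover.
- cover_hole_4 (a point): The same for hole 4 of the cover.
- cover (a joint): Turn of the cover about the vertical axis through its centre, rad, positive anticlockwise from above; 0 = holes in line with the housing's.
- bolt_1_head (a point): Bolt 1 (may be absent: two or three bolts are there): round knurled steel head 20 mm dia, 30 mm tall, to be gripped from above; this point is the middle of the head, 15 mm above its underside. Shank 12 mm dia, 30 mm long, with a chamfered foot; 80 g. It starts standing in a rack hole with its head on the rack. Fitted, the underside of its head lies on the cover. z runs up its axis.
- bolt_2_head (a point): Identical bolt 2 (may be absent: two or three bolts are there): round knurled steel head 20 mm dia, 30 mm tall, to be gripped from above; this point is the middle of the head, 15 mm above its underside. Shank 12 mm dia, 30 mm long, with a chamfered foot; 80 g. It starts standing in a rack hole with its head on the rack. Fitted, the underside of its head lies on the cover. z runs up its axis.
- bolt_3_head (a point): Identical bolt 3 (may be absent: two or three bolts are there): round knurled steel head 20 mm dia, 30 mm tall, to be gripped from above; this point is the middle of the head, 15 mm above its underside. Shank 12 mm dia, 30 mm long, with a chamfered foot; 80 g. It starts standing in a rack hole with its head on the rack. Fitted, the underside of its head lies on the cover. z runs up its axis.
- rack_hole_1 (a point): Mouth of hole 1 of the fixed white plastic bolt rack, a block 100x100 mm, 50 mm high; this point is on its top face. Four holes in a square of 52 mm sides along the rack's x and y, numbered round it, 15 mm wide, through. Bolts and pin stand in them in any order; one is empty when there are only two bolts. z up.
- rack_hole_2 (a point): The same for hole 2 of the rack.
- rack_hole_3 (a point): The same for hole 3 of the rack.
- rack_hole_4 (a point): The same for hole 4 of the rack.
- cartridge_handle (a point): Middle of the yellow handle of the loose strainer cartridge: a steel box 50x50 mm, 40 mm tall (lowest 8 mm 46x46), the handle standing on the middle of its top, 14 mm thick along x, 20 mm along y, 32 mm tall. All 71 mm tall, this point 55 mm above its underside. Set it in with the handle's y along the well's y, either way round. 220 g.
- well (a point): Middle of the inner floor of the square cartridge well beside the flange on the housing: 54 x 54 mm inside, floor 5 mm above the table, rim 50 mm above the table. Axes: z up, y towards the gate. With the cartridge fully down its handle point is 55 mm above this point. A control cabinet hangs some 0.5 m above the table just beyond the housing: keep the arm clear of it.
- gate_knob (a point): Half-way up the red round knob on the retaining gate, 16 mm dia and 34 mm tall (foot 55 mm, top 89 mm above the table). The gate is a steel plate that slides on top of the housing along the housing's y; shut, its front edge stands 14 mm short of the middle of the well, over the edge of the cartridge, beside the handle.
- gate (a joint): Gate travel, m: 0 = shut (its stop), 0.045 = fully open (its stop), well uncovered. It stays where it is left; about 1.5 N to slide.
- full_jar: Bystander: full jam jar with gold lid, 70 mm dia, 114 mm tall; origin under its centre.
- ferrule: Bystander: pale pipe ferrule, 50 mm dia, 30 mm tall; origin under its centre.
- spanner: Bystander: steel open-ended spanner, 157 mm long, 9 mm thick, lying near the table's front edge; origin under its centre.
There are look-alikes about, which are no part of the job. Several things look just like the part that bears cartridge_handle: the one meant starts farthest from the robot's base.

How it is judged:
By the outcome, as a careful person would: the job done as asked, in the order asked, and still so for the second after the job is handed in, with the robot touching nothing.
Of bolt_1, bolt_2, bolt_3 only 2 to 3 are there at a start; the rules pass over those that are not, and their reading is None.
At some moment in a run one of cartridge may be knocked a few centimetres aside while the robot is not near it.
It also fails if it takes over 210 s, if anything falls off the work surface, if the arm or the gripper's body presses on something with over 40 N, if the wrist force passes 120 N, or if a joint passes its speed limit or range.

## Working session

There is one attempt and no reset: what is moved stays moved. The work goes in short steps, Python scripts to look and compute and a shell command to move; the robot and the scene stay as the last step left them, time stands still between calls to the robot, and variables do not carry over. Pictures are saved under pics/ and viewed, at most 16 in all, crops included, and the job is handed in when it is done.

```bash
ls; mkdir -p pics
python3 - <<'E'
from plant import *
import cv2,numpy as np
s=sense();print({k:np.round(v,3) for k,v in s.items()});print(pinch_z)
for n in("side","top"):
    d=get_image(n);cv2.imwrite(f"pics/{n}0.png",d["img"][:,:,::-1]);print(n,d["fx"],d["fy"],d["cx"],d["cy"],np.round(d["pose"],3).tolist(),[k for k in d])
    np.savez(f"/tmp/{n}0.npz",**d)
    for t in["pin_head","bolt_1_head","cartridge_handle","gate_knob","cover","well","rack_hole_1","housing_hole_1","cover_hole_1","full_jar","ferrule","spanner"]:
        try:print(t,[(np.round(r["pixel"]).tolist(),round(r["confidence"],2)) for r in search_frame(t,n)])
        except Exception as e:print(t,e)
E
```

```text
pics
{'clock': np.float64(0.0), 'qpos': array([ 1.207,  0.629,  0.038,  1.518, -0.027,  0.996, -0.02 ]), 'dq': array([-0.001,  0.   ,  0.001, -0.   ,  0.001, -0.001, -0.001]), 'effort': array([-1.0000e-03, -5.4971e+01,  1.1440e+00, -1.8662e+01, -5.2000e-02,
        2.4000e-02,  0.0000e+00]), 'tcp_pos': array([ 0.191, -0.621,  0.205]), 'tool_rot': array([-3.105, -0.466,  0.   ]), 'ft_force': array([-0.689,  0.133, -0.153]), 'ft_torque': array([ 0.016,  0.009, -0.027]), 'gripper_force': np.float64(0.0), 'width': np.float64(0.094)}
0.0188
side 471.71275511293624 471.71275511293624 270.7816395395062 200.65212017774087 [[1.0, 0.01, 0.006, 0.537], [0.001, 0.445, -0.896, -1.098], [-0.012, 0.895, 0.445, 0.622], [0.0, 0.0, 0.0, 1.0]] ['img', 'range_z', 'fx', 'fy', 'cx', 'cy', 'pose']
pin_head [([213.0, 295.0], 0.7), ([242.0, 221.0], 0.53)]
bolt_1_head [([245.0, 286.0], 0.75), ([251.0, 171.0], 0.58), ([213.0, 219.0], 0.42)]
cartridge_handle [([234.0, 180.0], 0.81), ([249.0, 171.0], 0.67), ([249.0, 225.0], 0.62), ([246.0, 224.0], 0.36)]
gate_knob [([254.0, 191.0], 0.47), ([248.0, 219.0], 0.36)]
[... 505 characters left out ...]
.0, 1.0]] ['img', 'range_z', 'fx', 'fy', 'cx', 'cy', 'pose']
pin_head [([300.0, 230.0], 0.56), ([320.0, 234.0], 0.55), ([448.0, 254.0], 0.51)]
bolt_1_head [([429.0, 223.0], 0.49)]
cartridge_handle [([152.0, 229.0], 0.68), ([198.0, 249.0], 0.58)]
gate_knob [([243.0, 224.0], 0.59), ([177.0, 140.0], 0.23)]
cover [([321.0, 231.0], 0.87)]
well [([297.0, 231.0], 0.93)]
rack_hole_1 [([437.0, 245.0], 0.79)]
housing_hole_1 [([297.0, 231.0], 0.76)]
cover_hole_1 [([317.0, 232.0], 0.78), ([175.0, 141.0], 0.39), ([297.0, 233.0], 0.34)]
full_jar [([211.0, 137.0], 0.67), ([432.0, 228.0], 0.18), ([319.0, 233.0], 0.15)]
ferrule [([175.0, 141.0], 0.82), ([317.0, 230.0], 0.61)]
spanner [([275.0, 272.0], 0.67)]
```

View pics/side0.png

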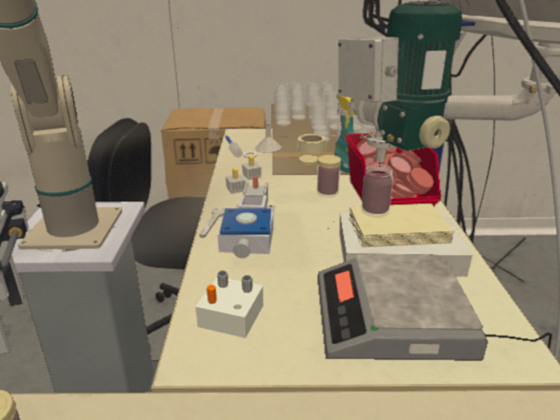

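View pics/top0.png

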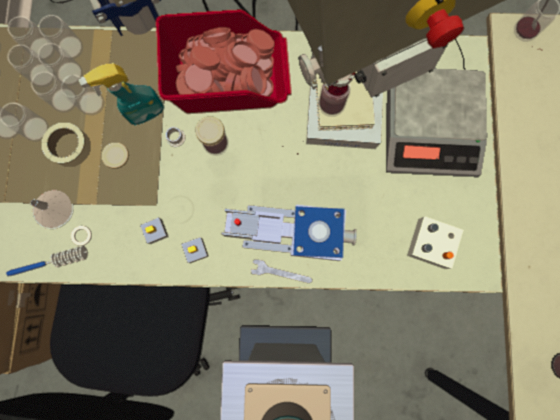

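The side view shows the rack at (230,305) with the orange pin at (212,294), bolts at (223,279) and (247,284), and one empty hole. The cover is at (246,222) and the gate knob at (255,183). In the top view the two cartridges are at (151,229) and (195,249); the one at (151,229) looks farthest from the base. There are two bolts.

```bash
cat > h.py <<'E'
import numpy as np,cv2
from scipy.spatial.transform import Rotation as R
from plant import *
def cloud(d):
    v,u=np.mgrid[:420,:560];z=d["range_z"]
    P=np.stack([(u-d["cx"])/d["fx"]*z,-(v-d["cy"])/d["fy"]*z,-z],-1)
    return P@d["pose"][:3,:3].T+d["pose"][:3,3]
def ray(d,u,v,h):
    r=d["pose"][:3,:3]@np.array([(u-d["cx"])/d["fx"],-(v-d["cy"])/d["fy"],-1]);o=d["pose"][:3,3]
    return o+r*(h-o[2])/r[2]
def blobs(d,mask,C,mn=8):
    n,l,st,ce=cv2.connectedComponentsWithStats(mask.astype(np.uint8))
    for i in range(1,n):
        if st[i,4]>=mn:
            p=C[l==i];print(np.round(ce[i],1),st[i,4],"med",np.round(np.median(p,0),4),"zmax",round(np.percentile(p[:,2],90),3))
def hsv(d): return cv2.cvtColor(d["img"],cv2.COLOR_RGB2HSV).astype(int)
E
python3 - <<'E'
from h import *
d=dict(np.load("/tmp/top0.npz"));C=cloud(d);H=hsv(d);h,s,v=H[...,0],H[...,1],H[...,2]
box=np.zeros((420,560),bool);box[200:285,120:480]=1
for n,m in(("yellow",(h>20)&(h<35)&(s>150)&(C[...,2]>.03)),("blue",(h>100)&(h<120)&(s>120)),("red/or",((h<14)|(h>172))&(s>150))):
    print(n);blobs(d,m&box,C,4)
m=(C[...,2]>.02)&box
print("tall");blobs(d,m,C,30)
for n,u in(("rack",m&(np.arange(560)>400)),("cover",(h>100)&(h<120)&(s>120)&box)):
    P=C[u];z=P[:,2];P=P[abs(z-(.05 if n=="rack" else .06))<.006];print(n,len(P),cv2.minAreaRect((P[:,:2]*1000).astype(np.float32)))
for p,z in(((448,255),.084),((434,228),.08),((428,247),.08),((453,237),.05)):print(p,np.round(ray(d,*p,z),4),np.round(C[p[1],p[0]],4))
for k in ((319,231),(302,263),(238,223),(349,236),(211,137)):print(k,np.round(C[k[1],k[0]],4))
E
```

```text
yellow
[149.7 228.9] 43 med [0.4623 0.3381 0.0692] zmax 0.071
[191.8 248.6] 39 med [0.4171 0.2353 0.0692] zmax 0.073
blue
[318.4 231.7] 1755 med [ 0.4645 -0.0648  0.0583] zmax 0.061
red/or
[237.2 221.5] 27 med [0.482  0.1288 0.0874] zmax 0.09
[447.4 254.9] 38 med [ 0.4156 -0.3678  0.0792] zmax 0.084
tall
[298.3 230.2] 4129 med [ 0.4693 -0.038   0.0568] zmax 0.062
[436.1 242.4] 1865 med [ 0.4472 -0.3526  0.0482] zmax 0.071
[153.7 230.5] 464 med [0.4605 0.3357 0.0388] zmax 0.067
[194.5 249.8] 451 med [0.4165 0.233  0.0388] zmax 0.065
rack 1418 ((448.71868896484375, -358.3019104003906), (102.08970642089844, 101.11334991455078), 71.29823303222656)
cover 1720 ((466.828125, -66.31529998779297), (117.53545379638672, 117.30355834960938), 89.17390441894531)
(448, 255) [ 0.4152 -0.3683  0.084 ] [ 0.4153 -0.3687  0.0829]
(434, 228) [ 0.4787 -0.3389  0.08  ] [ 0.479  -0.3397  0.0775]
(428, 247) [ 0.4332 -0.3232  0.08  ] [ 0.4331 -0.3229  0.0809]
(453, 237) [ 0.4613 -0.395   0.05  ] [ 0.4624 -0.3991  0.0396]
(319, 231) [ 0.4667 -0.0663  0.0683]
(302, 263) [ 0.3923 -0.03   -0.0019]
(238, 223) [0.4791 0.1265 0.0879]
(349, 236) [ 0.4591 -0.1426  0.0401]
(211, 137) [0.681  0.1964 0.1105]
```

Run:
```python
from h import *
d=dict(np.load("/tmp/top0.npz"));i=d["img"][:,:,::-1]
a=cv2.resize(i[195:285,215:365],(800,480),interpolation=3)
b=cv2.resize(i[195:285,395:485],(400,400),interpolation=3)
cv2.imwrite("pics/c1.png",a)
```

```text
(no output)
```

View pics/c1.png

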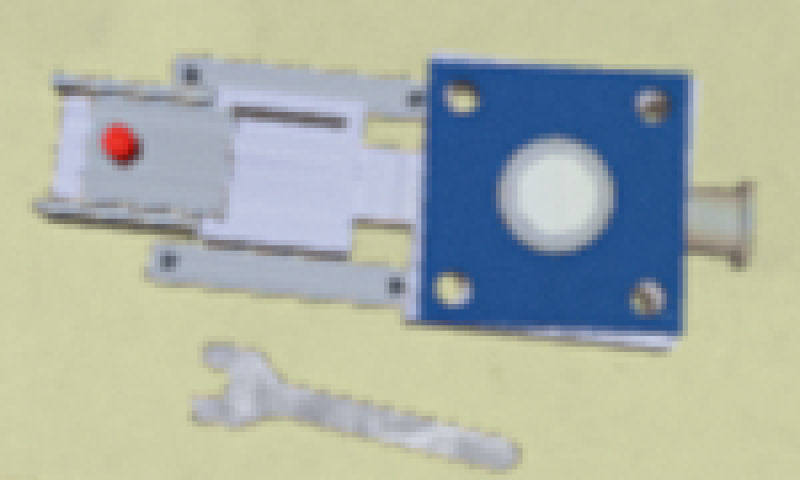

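The crop shows the blue cover with holes at crop (462,98), (652,105), (648,298) and (453,289). The gate's red knob is at (119,143), and the gate plate's front edge at x≈232 is near the well's far edge, so it looks mostly open already. I'll move over the rack for a close look.

```bash
python3 -m inch '[0.035,-0.0196,-0.005,0,0.4, 0.035,-0.0196,-0.005,0,0.4, 0.035,-0.0196,-0.005,0,0.4, 0.035,-0.0196,-0.005,0,0.4, 0.035,-0.0196,-0.005,0,0.4, 0.035,-0.0196,-0.005,0,0.4, 0.035,-0.0196,-0.005,0,0.4, 0.035,-0.0196,-0.005,0,0.4, 0.035,-0.0196,-0.005,0,0.4, 0,0,0,0,0.4, 0,0,0,0,0.4, 0,0,0,0,0.4]' 20
python3 - <<'E'
from h import *
s=sense();print(s["tcp_pos"],s["tool_rot"],s["clock"])
d=get_image("wrist");C=cloud(d);H=hsv(d);h,sa,v=H[...,0],H[...,1],H[...,2]
cv2.imwrite("pics/w1.png",d["img"][:,:,::-1]);np.savez("/tmp/w1.npz",**d)
print(np.round(d["pose"],3).tolist(),d["fx"])
print("orange");blobs(d,(h<14)&(sa>150),C,20)
print("tops");blobs(d,(C[...,2]>.07)&(C[...,2]<.09)&(d["range_z"]>0),C,50)
E
```

```text
clock: 2.3
tcp_pos: [0.4397, -0.3608, 0.2505]
tool_rot: [3.106, 0.466, -0.001]
ft_force: [-1.1, -0.8, -0.0]
width: 0.0376
gripper_force: 0.0
[ 0.4396735  -0.3607917   0.25051447] [ 3.10617641e+00  4.66084658e-01 -1.01755363e-03] 2.3
[[0.294, 0.923, 0.248, 0.513], [-0.956, 0.284, 0.077, -0.339], [0.001, -0.26, 0.966, 0.43], [0.0, 0.0, 0.0, 1.0]] 347.8125560302294
orange
[290.3 212.8] 255 med [ 0.4204 -0.3747  0.0833] zmax 0.085
tops
[278.2 145. ] 321 med [ 0.4835 -0.3419  0.0807] zmax 0.082
[249.4 186.1] 316 med [ 0.4352 -0.3257  0.0805] zmax 0.082
[289.9 214.5] 261 med [ 0.4192 -0.3742  0.0837] zmax 0.085
```

View pics/w1.png

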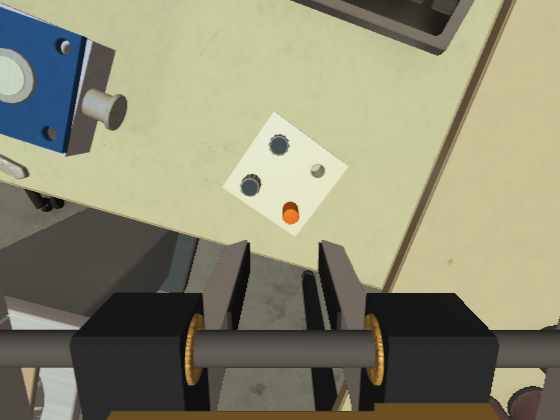

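The wrist view shows the pin at (290,213), the bolts at (278,145) and (249,186), and the empty rack hole at (317,171). I'll go down above the pin and remeasure there.

```bash
python3 -m inch '[-0.0124,0.0015,0.035,0,0.4, -0.0123,0.0016,0.035,0,0.4, 0,0,0.035,0,0.4, 0,0,0.035,0,0.4, 0,0,0,0,0.4, 0,0,0,0,0.4, 0,0,0,0,0.4]'
cat >> h.py <<'E'
def toolxy(p,s=None):
    s=s or sense();d=np.array(p)-s["tcp_pos"][:len(p)];d=np.r_[d,np.zeros(3-len(p))]
    return np.round(R.from_rotvec(s["tool_rot"]).inv().apply(d),4)
def snap(n,name):
    d=get_image(n);cv2.imwrite(f"pics/{name}.png",d["img"][:,:,::-1]);np.savez(f"/tmp/{name}.npz",**d);return d
def circ(m,d,z):
    c=max(cv2.findContours(m.astype(np.uint8),0,1)[0],key=cv2.contourArea)[:,0,:].astype(float)
    P=np.array([ray(d,*p,z) for p in c]);(x,y),r=cv2.minEnclosingCircle((P[:,:2]*1000).astype(np.float32));return np.round([x,y,r],1)
E
python3 - <<'E'
from h import *
d=snap("wrist","w2");C=cloud(d);H=hsv(d);h,sa,v=H[...,0],H[...,1],H[...,2]
top=(C[...,2]>.082)&(C[...,2]<.088)&(h<14)&(sa>150);print(top.sum())
print("pin circ",circ(top,d,.084));print(toolxy(circ(top,d,.084)[:2]/1000))
blobs(d,top,C,20)
print("fingertips");m=(d["range_z"]>0)&(C[...,2]<sense()["tcp_pos"][2]+.01)&(C[...,2]>sense()["tcp_pos"][2]-.01);blobs(d,m,C,20)
d=dict(np.load("/tmp/top0.npz"));C=cloud(d);H=hsv(d);h,sa=H[...,0],H[...,1];box=np.zeros((420,560),bool);box[200:285,400:480]=1
print("topcam",circ(box&(C[...,2]>.081)&(h<14)&(sa>150),d,.084))
E
```

```text
clock: 2.93
tcp_pos: [0.4176, -0.3722, 0.1119]
tool_rot: [3.105, 0.463, 0.002]
ft_force: [0.5, 1.2, 0.3]
width: 0.038
gripper_force: 0.0
471
pin circ [ 418.3 -374.8    8.7]
[-0.0008  0.0024  0.    ]
[287.6 240.7] 471 med [ 0.4179 -0.3752  0.084 ] zmax 0.085
fingertips
[242.6 249.5] 170 med [ 0.4202 -0.3496  0.1186] zmax 0.122
[324.5 248.9] 164 med [ 0.4336 -0.3903  0.1187] zmax 0.122
topcam [ 411.8 -371.7    3.8]
```

View pics/w2.png

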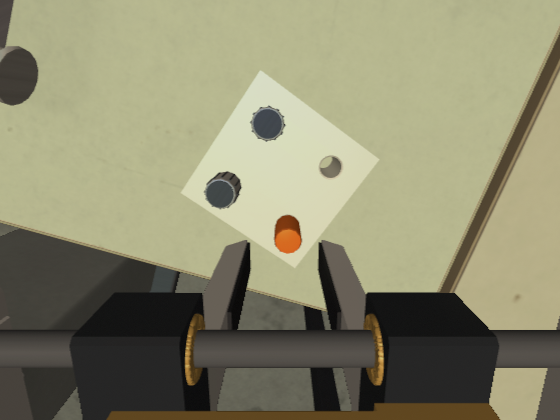

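The pin's round top is at about (288,241), almost centred between the finger edges at (243,250) and (324,249). The bolts are at (267,124) and (222,190), and the empty hole is at (330,167). Descending to grip the pin.

```bash
python3 -m inch '[-0.0015,0.0025,0.02,0,0.4, 0,0,0.02,0,0.4, 0,0,0.015,0,0.4, 0,0,0.003,0,0.4, 0,0,0,0,0.4, 0,0,0,0,0, 0,0,0,0,0, 0,0,0,0,0, 0,0,0,0,0, 0,0,0,0,0, 0,0,0,0,0, 0,0,0,0,0]' 50
python3 -m inch '[0,0,-0.02,0,0, 0,0,-0.03,0,0, 0,0,-0.03,0,0, 0,0,-0.03,0,0,0,0,-0.03,0,0, 0,0,0,0,0, 0,0,0,0,0]'
```

```text
clock: 3.98
tcp_pos: [0.4175, -0.3741, 0.0537]
tool_rot: [3.105, 0.466, 0.002]
ft_force: [-0.1, 0.0, 6.4]
width: 0.0171
gripper_force: 50.0
clock: 4.57
tcp_pos: [0.4175, -0.374, 0.1941]
tool_rot: [3.104, 0.466, 0.004]
ft_force: [-0.5, 0.4, -0.8]
width: 0.0168
gripper_force: 50.0
```

```bash
python3 -m inch '[0,0,0,7.1,0, 0,0,0,7.1,0, 0,0,0,7.1,0, -0.001,-0.0363,0,0,0, -0.001,-0.0363,0,0,0, -0.001,-0.0363,0,0,0, -0.001,-0.0363,0,0,0, -0.001,-0.0363,0,0,0, -0.001,-0.0363,0,0,0, -0.001,-0.0363,0,0,0, 0,0,0,0,0, 0,0,0,0,0, 0,0,0,0,0]'
python3 - <<'E'
from h import *
d=snap("wrist","w3");C=cloud(d)
s=sense();print(s["tcp_pos"],toolxy([.4668,-.0663]))
H=hsv(d);h,sa,v=H[...,0],H[...,1],H[...,2]
m=(h>100)&(h<120)&(sa>120)&(abs(C[...,2]-.06)<.008);P=C[m];print(len(P),np.median(P[:,2]),cv2.minAreaRect((P[:,:2]*1000).astype(np.float32)))
E
```

```text
clock: 5.65
tcp_pos: [0.4278, -0.1197, 0.1916]
tool_rot: [3.139, -0.116, -0.003]
ft_force: [0.3, -0.3, -0.5]
width: 0.017
gripper_force: 50.0
[ 0.42789327 -0.12049747  0.19181039] [ 0.0347 -0.057  -0.0001]
14327 0.06027061942837597 ((468.1273498535156, -67.03779602050781), (119.59778594970703, 119.80140686035156), 88.42584991455078)
```

View pics/w3.png

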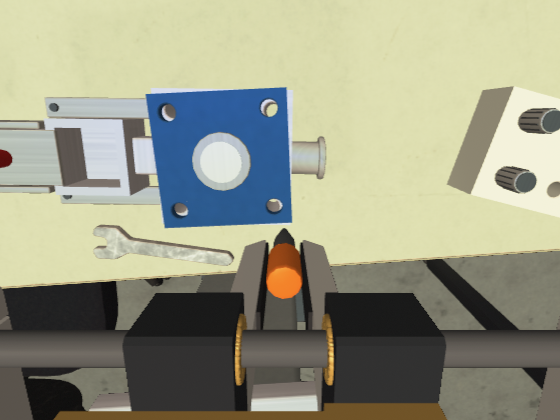

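The cover fills the centre-left of the wrist picture, with holes at about (169,112), (269,107), (274,206) and (180,210). The pin tip in hand is at (284,232). The gate rails and well are to the left of the cover, and the knob is at (3,158).

Run:
```python
from h import *
d=dict(np.load("/tmp/w3.npz"));C=cloud(d);H=hsv(d);h,sa,v=H[...,0],H[...,1],H[...,2]
blue=((h>100)&(h<125)&(sa>110)).astype(np.uint8)
cs,hi=cv2.findContours(blue,cv2.RETR_CCOMP,cv2.CHAIN_APPROX_NONE)
print("cover holes")
for c,k in zip(cs,hi[0]):
    if k[3]>=0 and cv2.contourArea(c)>40:
        P=np.array([ray(d,*p,.06)[:2] for p in c[:,0,:]])*1000;print(c[:,0].mean(0).round(1),np.round(cv2.minEnclosingCircle(P.astype(np.float32)),1) if 0 else [np.round(t,1) for t in cv2.minEnclosingCircle(P.astype(np.float32))])
print("pin head top:",circ((h<14)&(sa>150)&(C[...,2]>.218),d,.222), "tool xy",toolxy([0.42789327,-0.12049747]))
Z=C[...,2];ok=d["range_z"]>0
print("tip", [np.round(np.median(C[y,278:291][(C[y,278:291,2]>.1)],0),4) for y in range(229,240,2)])
# housing orientation: points of height .03-.065, y>0 
for lo,hi_ in((.03,.048),(.046,.053),(.053,.06),(.06,.07)):
    m=ok&(Z>lo)&(Z<hi_)&(C[...,1]>0.0)&(C[...,0]>.38)&(blue==0);P=C[m];print(lo,len(P),cv2.minAreaRect((P[:,:2]*1000).astype(np.float32)))
i=d["img"][:,:,::-1]
cv2.imwrite("pics/c3.png",cv2.resize(i[75:240,0:310],(800,426),interpolation=3))
```

```text
cover holes
[180.7 209.2] [array([426.5, -23.8]), np.float64(7.9)]
[274.1 204.9] [array([ 424.7, -110.5]), np.float64(8.4)]
[221.  160.6] [array([467.6, -66.6]), np.float64(27.4)]
[168.2 112.2] [array([513.4, -26. ]), np.float64(7.8)]
[268.9 107.5] [array([ 510.9, -112.8]), np.float64(8.5)]
pin head top: [ 429.2 -119.4    9.4] tool xy [-0. -0. -0.]
tip [array([ 0.4301, -0.1193,  0.149 ]), array([ 0.4316, -0.1198,  0.1577]), array([ 0.4335, -0.1196,  0.1668]), array([ 0.4335, -0.1202,  0.1708]), array([ 0.4336, -0.1202,  0.1746]), array([ 0.4337, -0.1202,  0.1782])]
0.03 2195 ((479.7417907714844, 66.32527923583984), (129.4859619140625, 69.99336242675781), 84.98664093017578)
0.046 2275 ((480.90240478515625, 80.99042510986328), (118.91706085205078, 70.23094940185547), 85.04114532470703)
0.053 3814 ((483.3546142578125, 109.45245361328125), (58.745906829833984, 63.93246841430664), 84.31371307373047)
0.06 141 ((485.1922302246094, 112.37191772460938), (30.922443389892578, 60.688297271728516), 74.67167663574219)
```

View pics/c3.png

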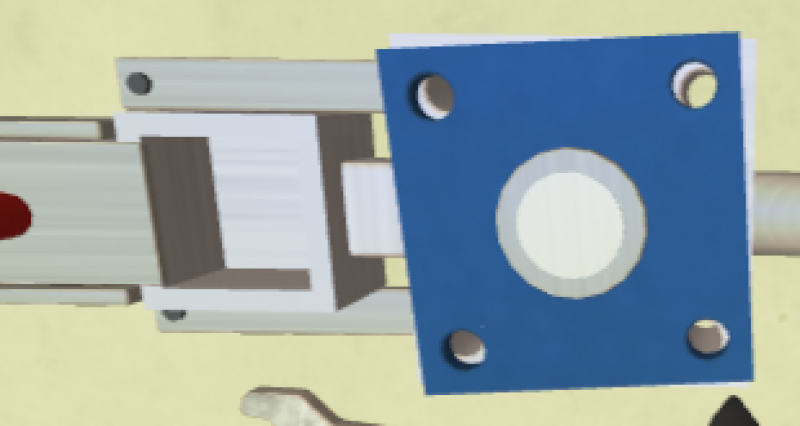

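```bash
python3 -m inch '[-0.0074,-0.0091,0,0,0, 0,0,0.035,0,0, 0,0,0.03,0,0, 0,0,0.01,0,0, 0,0,0.005,0,0, 0,0,0,0,0, 0,0,0,0,0]' 55
python3 -m inch '[0,0,0.003,0,0, 0,0,0.003,0,0, 0,0,0.003,0,0, 0,0,0.003,0,0, 0,0,0,0,0, 0,0,0,0,0]'
python3 - <<'E'
from h import *
d=snap("wrist","w4");cv2.imwrite("pics/c4.png",cv2.resize(d["img"][150:330,180:400,::-1],(733,600),interpolation=3))
E
```

```text
clock: 6.28
tcp_pos: [0.4219, -0.1103, 0.1128]
tool_rot: [3.139, -0.118, 0.0]
ft_force: [-0.0, -1.1, -2.1]
width: 0.0174
gripper_force: 55.0
clock: 6.78
tcp_pos: [0.4217, -0.1098, 0.1004]
tool_rot: [-3.139, 0.116, 0.0]
ft_force: [0.2, 0.0, -1.0]
width: 0.0173
gripper_force: 55.0
```

View pics/c4.png

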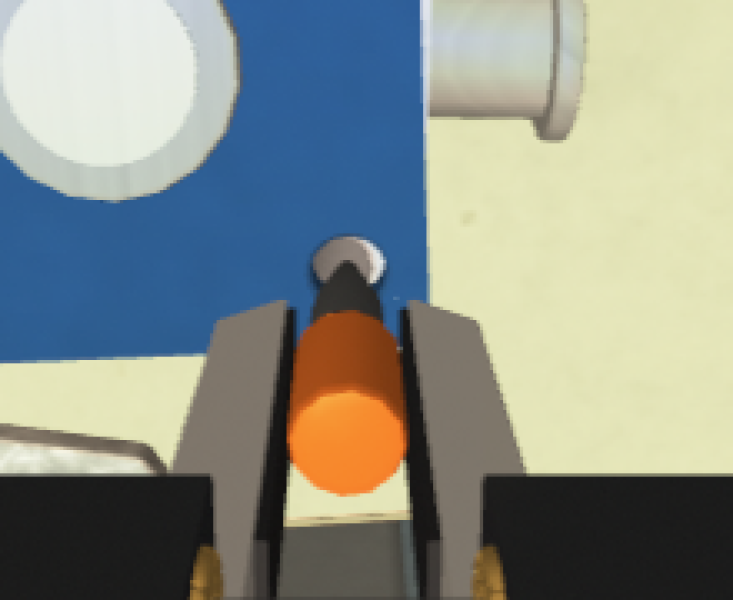

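The tip is in the hole at crop (348,265) with no contact force. I'll go deeper and shift towards the housing hole.

```bash
python3 -m inch '[0,0,0.004,0,0, 0,0,0.004,0,0, -0.0008,-0.0003,0.004,0,0, -0.0009,-0.0003,0.002,0,0, 0,0,0,0,0, 0,0,0,0,0]' 60
python3 -m inch '[0,0,0.004,0,0, 0,0,0.004,0,0, 0,0,0,0,0, 0,0,0,0,0]'
```

```text
clock: 7.33
tcp_pos: [0.4215, -0.1095, 0.0865]
tool_rot: [3.139, -0.116, 0.004]
ft_force: [3.4, -1.0, -2.5]
width: 0.0172
gripper_force: 60.0
clock: 7.67
tcp_pos: [0.4212, -0.1089, 0.0783]
tool_rot: [-3.139, 0.116, -0.002]
ft_force: [4.9, -0.7, -4.6]
width: 0.0171
gripper_force: 60.0
```

```bash
python3 -m inch '[0,0,0.004,0,0, 0,0,0.003,0,0, 0,0,0,0,0, 0,0,0,0,0]' 60
```

```text
clock: 8.0
tcp_pos: [0.4207, -0.1084, 0.0711]
tool_rot: [-3.139, 0.115, -0.001]
ft_force: [5.3, 2.1, -2.8]
width: 0.017
gripper_force: 60.0
```

```bash
python3 -m inch '[0,0,0.004,0,0, 0,0,0.004,0,0, 0,0,0.001,0,0, 0,0,0,0,0, 0,0,0,0,0]' 60
```

```text
clock: 8.42
tcp_pos: [0.4208, -0.1084, 0.0634]
tool_rot: [-3.139, 0.115, -0.002]
ft_force: [2.6, 2.4, 15.5]
width: 0.0171
gripper_force: 60.0
```

The pin is seated: 15 N upward with the head at cover height. I'll release it and check the cover alignment.

```bash
python3 -m inch '[0,0,0,0,0.4, 0,0,0,0,0.4, 0,0,0,0,0.4, 0,0,0,0,0.4, 0,0,-0.01,0,0.4, 0,0,-0.03,0,0.4, 0,0,-0.04,0,0.4, 0,0,-0.04,0,0.4, 0,0,0,0,0.4, 0,0,0,0,0.4, 0,0,0,0,0.4]'
cat >> h.py <<'E'
def holes(d,z=.06):
    H=hsv(d);h,sa=H[...,0],H[...,1];b=((h>100)&(h<125)&(sa>110)).astype(np.uint8)
    cs,hi=cv2.findContours(b,cv2.RETR_CCOMP,cv2.CHAIN_APPROX_NONE)
    for c,k in zip(cs,hi[0]):
        if k[3]>=0 and cv2.contourArea(c)>40:
            P=np.array([ray(d,*p,z)[:2] for p in c[:,0,:]])*1000;(x,y),r=cv2.minEnclosingCircle(P.astype(np.float32));print("hole px",c[:,0].mean(0).round(1),"xy",round(x,1),round(y,1),"r",round(r,1),"tool",toolxy([x/1000,y/1000]))
E
python3 - <<'E'
from h import *
d=snap("wrist","w5");C=cloud(d);H=hsv(d);h,sa,v=H[...,0],H[...,1],H[...,2]
holes(d);m=(h>100)&(h<120)&(sa>120)&(abs(C[...,2]-.06)<.008);P=C[m];print(cv2.minAreaRect((P[:,:2]*1000).astype(np.float32)))
o=(h<14)&(sa>150)&(C[...,2]>.088);print("pin",circ(o,d,.094),np.percentile(C[(h<14)&(sa>150)][:,2],95))
cv2.imwrite("pics/c5.png",cv2.resize(d["img"][60:280,0:320,::-1],(800,550),interpolation=3))
E
```

```text
clock: 9.33
tcp_pos: [0.4191, -0.1089, 0.1819]
tool_rot: [-3.139, 0.116, 0.003]
ft_force: [-0.0, -0.1, -0.7]
width: 0.0374
gripper_force: 0.0
hole px [186.1 200.3] xy 428.3 -22.4 r 7.8 tool [ 0.0032 -0.0868  0.    ]
hole px [230.5 151.1] xy 467.7 -66.6 r 27.4 tool [ 0.0457 -0.0458 -0.0001]
hole px [177.3  98.3] xy 514.5 -28.1 r 7.8 tool [ 0.0896 -0.0876 -0.0003]
hole px [282.2  97.6] xy 508.8 -114.1 r 8.4 tool [ 0.0903 -0.0014 -0.0003]
((468.2911376953125, -67.26754760742188), (119.4019546508789, 119.82749938964844), 86.27294921875)
pin [ 421.8 -108.4    8.9] 0.094497703326382
```

View pics/c5.png

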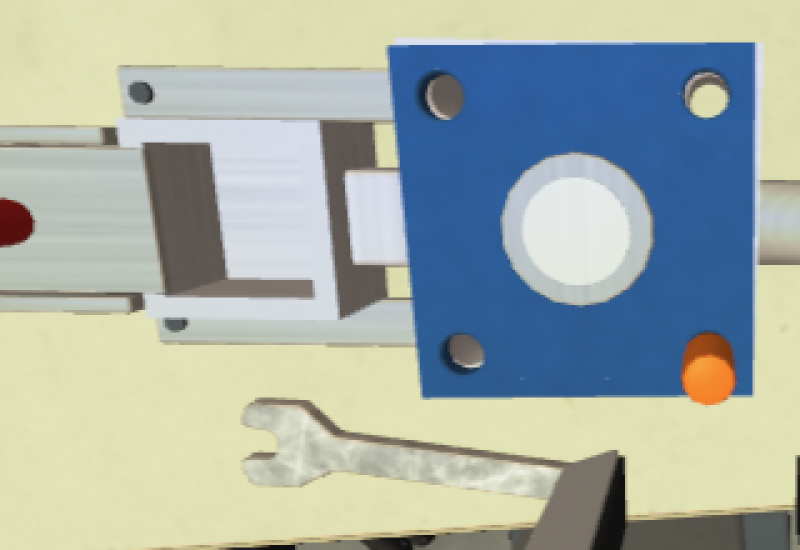

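The pin is fully in (top at 94 mm) and the cover has turned into line, with holes at crop (443,97), (708,95) and (465,352). Next I work out the bolt positions from the earlier close picture of the rack.

Run:
```python
from h import *
d=dict(np.load("/tmp/w2.npz"));C=cloud(d);Z=C[...,2]
n,l,st,ce=cv2.connectedComponentsWithStats(((Z>.077)&(Z<.084)&(d["range_z"]>0)).astype(np.uint8))
s=sense();print(s["tcp_pos"],s["tool_rot"])
for i in range(1,n):
    if st[i,4]>100:
        c=circ(l==i,d,.08);print(ce[i].round(),st[i,4],c,toolxy(c[:2]/1000+[-.0008,.0007]))
H=hsv(d);m=(abs(Z-.05)<.004)&(C[...,1]>-.43)&(C[...,0]<.53);print(cv2.minAreaRect((C[m][:,:2]*1000).astype(np.float32)))
```

```text
[ 0.41868555 -0.10882457  0.18133609] [-3.13893999  0.11633604  0.00501541]
[267. 123.] 882 [ 483.3 -342.3   10.2] [ 0.0809  0.2274 -0.0003]
[220. 193.] 771 [ 434.6 -325.9   10.4] [ 3.110e-02  2.147e-01 -2.000e-04]
[287. 237.] 348 [ 417.5 -374.8    9.6] [ 1.770e-02  2.647e-01 -2.000e-04]
((449.89288330078125, -358.5088806152344), (100.42733001708984, 100.67256164550781), 71.53166961669922)
```

```bash
python3 -m inch '[0.0052,0.0358,0,0,0.4, 0.0052,0.0358,0,0,0.4, 0.0052,0.0358,0,0,0.4, 0.0052,0.0358,0,0,0.4, 0.0052,0.0358,0,0,0.4, 0.0051,0.0357,0,0,0.4, 0,0,0.035,0,0.4, 0,0,0.035,0,0.4, 0,0,0,0,0.4, 0,0,0,0,0.4, 0,0,0,0,0.4]'
cat >> h.py <<'E'
def tops(d,lo=.077,hi=.084,z=.08):
    C=cloud(d);Z=C[...,2];n,l,st,ce=cv2.connectedComponentsWithStats(((Z>lo)&(Z<hi)&(d["range_z"]>0)).astype(np.uint8))
    for i in range(1,n):
        if st[i,4]>100:
            c=circ(l==i,d,z);print(ce[i].round(),st[i,4],c,"tool",toolxy(c[:2]/1000),"unbiased",toolxy(c[:2]/1000+[-.001,.0004]))
E
python3 - <<'E'
from h import *
tops(snap("wrist","w6"))
E
```

```text
clock: 10.3
tcp_pos: [0.4353, -0.3252, 0.1125]
tool_rot: [-3.139, 0.115, 0.001]
ft_force: [0.5, -0.3, 1.0]
width: 0.0374
gripper_force: 0.0
[306. 161.] 818 [ 483.5 -342.    10.2] tool [0.0486 0.0129 0.0001] unbiased [0.0476 0.0126 0.0001]
[285. 238.] 697 [ 435.  -325.6   10.4] tool [-0.001   0.0001 -0.    ] unbiased [-0.002  -0.0002 -0.    ]
```

Centred. Gripping bolt A now.

```bash
python3 -m inch '[-0.0015,0,0.02,0,0.4, 0,0,0.02,0,0.4, 0,0,0.015,0,0.4, 0,0,0.004,0,0.4, 0,0,0,0,0.4, 0,0,0,0,0, 0,0,0,0,0, 0,0,0,0,0, 0,0,0,0,0, 0,0,0,0,0, 0,0,0,0,0, 0,0,0,0,0]' 50
python3 -m inch '[0,0,-0.02,0,0, 0,0,-0.03,0,0, 0,0,-0.03,0,0, 0,0,-0.03,0,0,0,0,-0.02,0,0, 0,0,0,0,0, 0,0,0,0,0]'
python3 - <<'E'
from h import *
for p in([.4276,-.0215],[.5079,-.115]):print(toolxy(p))
E
```

```text
clock: 11.35
tcp_pos: [0.4346, -0.326, 0.0547]
tool_rot: [3.138, -0.116, 0.003]
ft_force: [0.6, 1.0, 7.4]
width: 0.0193
gripper_force: 50.0
clock: 11.93
tcp_pos: [0.4343, -0.3257, 0.1844]
tool_rot: [3.138, -0.116, 0.003]
ft_force: [-0.7, 0.9, -0.8]
width: 0.019
gripper_force: 50.0
[-0.0291 -0.3028 -0.0004]
[ 5.790e-02 -2.155e-01 -1.000e-04]
```

```bash
python3 -m inch '[0.00965,-0.0359,0,0,0, 0.00965,-0.0359,0,0,0, 0.00965,-0.0359,0,0,0, 0.00965,-0.0359,0,0,0, 0.00965,-0.0359,0,0,0, 0.00965,-0.036,0,0,0, 0,0,0.03,0,0, 0,0,0.03,0,0, 0,0,0.02,0,0, 0,0,0,0,0, 0,0,0,0,0, 0,0,0,0,0]' 50
python3 - <<'E'
from h import *
print(toolxy([.5079,-.115]))
d=snap("wrist","w7");cv2.imwrite("pics/c7.png",cv2.resize(d["img"][130:330,180:400,::-1],(660,600),interpolation=3))
E
```

```text
clock: 12.93
tcp_pos: [0.5075, -0.1151, 0.1036]
tool_rot: [3.139, -0.117, -0.0]
ft_force: [0.2, -0.7, -0.6]
width: 0.0187
gripper_force: 50.0
[ 0.0004 -0.0001 -0.    ]
```

View pics/c7.png

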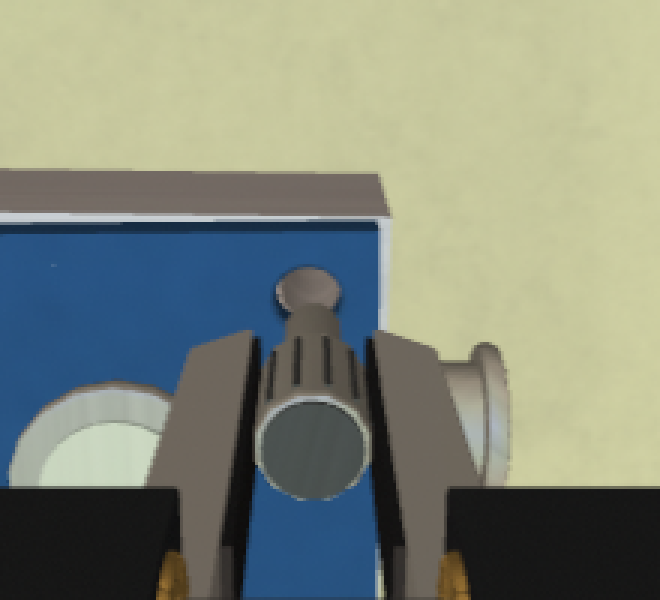

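The bolt foot is just above the far-right hole: hole at crop (308,292), shank at about (313,320), so it is slightly to the right. I'll nudge it left and lower.

```bash
python3 -m inch '[0.0003,-0.0007,0.004,0,0, 0,0,0.003,0,0, 0,0,0.003,0,0, 0,0,0.003,0,0, 0,0,0.003,0,0, 0,0,0,0,0, 0,0,0,0,0]' 50
```

```text
clock: 13.57
tcp_pos: [0.5083, -0.1142, 0.0874]
tool_rot: [3.139, -0.116, 0.001]
ft_force: [1.3, -0.1, -1.9]
width: 0.0189
gripper_force: 50.0
```

```bash
python3 -m inch '[0,0,0.003,0,0, 0,0,0.003,0,0, 0,0,0,0,0, 0,0,0,0,0]' 50
```

```text
clock: 13.9
tcp_pos: [0.5082, -0.1142, 0.0813]
tool_rot: [3.139, -0.116, 0.001]
ft_force: [2.5, 0.2, -1.4]
width: 0.019
gripper_force: 50.0
```

```bash
python3 -m inch '[0,0,0.006,0,0, 0,0,0.005,0,0, 0,0,0.003,0,0, 0,0,0.003,0,0, 0,0,0.001,0,0, 0,0,0,0,0]' 50
```

```text
clock: 14.4
tcp_pos: [0.5084, -0.1142, 0.0646]
tool_rot: [-3.139, 0.116, -0.002]
ft_force: [0.4, 0.1, 12.0]
width: 0.0193
gripper_force: 50.0
```

```bash
python3 -m inch '[0,0,0,0,0.4, 0,0,0,0,0.4, 0,0,0,0,0.4, 0,0,0,0,0.4, 0,0,-0.01,0,0.4, 0,0,-0.03,0,0.4, 0,0,-0.035,0,0.4, 0,0,-0.03,0,0.4, -0.0016,0.0381,0,0,0.4, -0.0016,0.0381,0,0,0.4, -0.0016,0.0381,0,0,0.4, -0.0016,0.0381,0,0,0.4, -0.0016,0.0381,0,0,0.4, -0.0015,0.038,0,0,0.4, 0,0,0.03,0,0.4, 0,0,0.027,0,0.4, 0,0,0,0,0.4, 0,0,0,0,0.4, 0,0,0,0,0.4]'
python3 - <<'E'
from h import *
tops(snap("wrist","w8"))
E
```

```text
clock: 15.98
tcp_pos: [0.4822, -0.3412, 0.1127]
tool_rot: [3.139, -0.115, 0.002]
ft_force: [0.0, 0.0, 0.5]
width: 0.0374
gripper_force: 0.0
[285. 235.] 708 [ 484.1 -341.8   10.4] tool [0.0015 0.0003 0.    ] unbiased [ 0.0005 -0.      0.    ]
```

```bash
python3 -m inch '[0.0005,0,0.02,0,0.4, 0,0,0.02,0,0.4, 0,0,0.015,0,0.4, 0,0,0.004,0,0.4, 0,0,0,0,0.4, 0,0,0,0,0, 0,0,0,0,0, 0,0,0,0,0, 0,0,0,0,0, 0,0,0,0,0, 0,0,0,0,0, 0,0,0,0,0]' 50
python3 -m inch '[0,0,-0.02,0,0, 0,0,-0.03,0,0, 0,0,-0.03,0,0, 0,0,-0.03,0,0,0,0,-0.02,0,0, 0,0,0,0,0, 0,0,0,0,0]'
python3 - <<'E'
from h import *
print(toolxy([.4278,-.021]))
E
```

```text
clock: 17.03
tcp_pos: [0.4829, -0.3419, 0.0538]
tool_rot: [3.138, -0.116, 0.003]
ft_force: [-0.2, 0.4, 6.3]
width: 0.0189
gripper_force: 50.0
clock: 17.62
tcp_pos: [0.4824, -0.3416, 0.1835]
tool_rot: [3.138, -0.116, 0.003]
ft_force: [-0.4, 0.3, -1.6]
width: 0.0192
gripper_force: 50.0
[-0.0781 -0.3157 -0.0005]
```

```bash
python3 -m inch '[-0.00868,-0.03508,0,0,0, -0.00868,-0.03508,0,0,0, -0.00868,-0.03508,0,0,0, -0.00868,-0.03508,0,0,0, -0.00868,-0.03508,0,0,0, -0.00868,-0.03508,0,0,0, -0.00868,-0.03508,0,0,0, -0.00868,-0.03508,0,0,0, -0.00868,-0.03508,0,0,0, 0,0,0.03,0,0, 0,0,0.03,0,0, 0,0,0.02,0,0, 0,0,0,0,0, 0,0,0,0,0, 0,0,0,0,0]' 50
python3 - <<'E'
from h import *
print(toolxy([.4278,-.021]))
d=snap("wrist","w9");cv2.imwrite("pics/c9.png",cv2.resize(d["img"][130:330,180:400,::-1],(660,600),interpolation=3))
E
```

```text
clock: 18.87
tcp_pos: [0.4274, -0.0209, 0.1026]
tool_rot: [3.139, -0.117, -0.001]
ft_force: [0.5, 0.4, -0.5]
width: 0.0192
gripper_force: 50.0
[ 0.0005  0.     -0.    ]
```

View pics/c9.png

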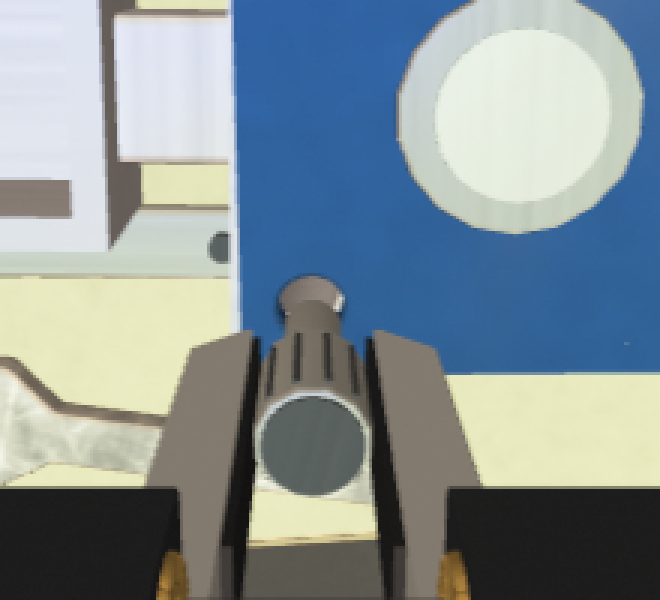

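The hole is at crop (312,297) and the bolt shank at (313,320). It is lined up sideways; the hole sits slightly nearer the robot than before, so I'll shift 1 mm back and lower.

```bash
python3 -m inch '[-0.001,-0.0003,0.003,0,0, 0,0,0.003,0,0, 0,0,0.003,0,0, 0,0,0.003,0,0, 0,0,0.003,0,0, 0,0,0,0,0, 0,0,0,0,0]' 50
```

```text
clock: 19.5
tcp_pos: [0.4263, -0.0203, 0.0873]
tool_rot: [3.139, -0.116, -0.001]
ft_force: [0.1, 0.2, -1.7]
width: 0.019
gripper_force: 50.0
```

```bash
python3 -m inch '[0,0,0.003,0,0, 0,0,0.003,0,0, 0,0,0,0,0, 0,0,0,0,0]' 50
```

```text
clock: 19.83
tcp_pos: [0.4263, -0.0203, 0.0813]
tool_rot: [3.139, -0.116, -0.001]
ft_force: [-0.5, -0.8, -0.9]
width: 0.0188
gripper_force: 50.0
```

```bash
python3 -m inch '[0,0,0.006,0,0, 0,0,0.005,0,0, 0,0,0.003,0,0, 0,0,0.003,0,0, 0,0,0.001,0,0, 0,0,0,0,0]' 50
```

```text
clock: 20.33
tcp_pos: [0.4265, -0.0202, 0.0637]
tool_rot: [-3.139, 0.116, -0.0]
ft_force: [-0.2, 0.5, 4.8]
width: 0.0189
gripper_force: 50.0
```

```bash
python3 -m inch '[0,0,0.001,0,0, 0,0,0,0,0, 0,0,0,0,0.4, 0,0,0,0,0.4, 0,0,0,0,0.4, 0,0,0,0,0.4, 0,0,-0.01,0,0.4, 0,0,-0.03,0,0.4, 0,0,-0.035,0,0.4, 0,0.0295,-0.01,0,0.4, 0,0.0295,0,0,0.4, 0.0008,0.0294,0,0,0.4, 0,0,0,0,0.4, 0,0,0,0,0.4, 0,0,0,0,0.4]'
python3 - <<'E'
from h import *
print(toolxy([.4208,-.1084]))
d=snap("wrist","w10");C=cloud(d);H=hsv(d);h,sa=H[...,0],H[...,1];tops(d,.087,.098,.092)
m=(h>100)&(h<120)&(sa>120)&(abs(C[...,2]-.06)<.008);P=C[m];print(cv2.minAreaRect((P[:,:2]*1000).astype(np.float32)))
d=get_image("top");C=cloud(d);m=(C[...,2]>.085)&(C[...,2]<.1)&(np.arange(560)>290)&(np.arange(560)<350);blobs(d,m,C,3)
E
```

```text
clock: 21.58
tcp_pos: [0.4204, -0.108, 0.1472]
tool_rot: [-3.139, 0.116, 0.001]
ft_force: [0.2, 0.5, -0.2]
width: 0.0377
gripper_force: 0.0
[ 0.0004  0.0003 -0.    ]
[283.  97.] 749 [ 507.4 -113.8   10.1] tool [ 0.0871 -0.     -0.0001] unbiased [ 0.0861 -0.0004 -0.0001]
[161. 225.] 583 [428.2 -21.8  10.4] tool [ 0.0014 -0.086   0.0001] unbiased [ 0.0004 -0.0864  0.0001]
[284. 225.] 494 [ 421.5 -108.2    9.4] tool [ 0.001   0.0006 -0.    ] unbiased [ 0.      0.0003 -0.    ]
((468.2539978027344, -67.2059326171875), (119.39564514160156, 120.0094223022461), 86.31310272216797)
[318.7  85.3] 67 med [ 0.8305 -0.0593  0.0887] zmax 0.091
[335.7 117.8] 411 med [ 0.7418 -0.1061  0.0888] zmax 0.092
[339.6 214.2] 52 med [ 0.5058 -0.1138  0.0883] zmax 0.091
[299.2 247.3] 49 med [ 0.4258 -0.0181  0.0886] zmax 0.091
[297.7 413.6] 28 med [ 0.0611 -0.0206  0.0923] zmax 0.097
```

Both bolt heads are on the cover (tops at about 90 mm). Pulling the pin.

```bash
python3 -m inch '[0.0002,0.0003,0.035,0,0.4, 0,0,0.03,0,0.4, 0,0,0.015,0,0.4, 0,0,0.004,0,0.4, 0,0,0,0,0.4, 0,0,0,0,0, 0,0,0,0,0, 0,0,0,0,0, 0,0,0,0,0, 0,0,0,0,0, 0,0,0,0,0, 0,0,0,0,0]' 55
python3 -m inch '[0,0,-0.01,0,0, 0,0,-0.02,0,0, 0,0,-0.03,0,0, 0,0,-0.03,0,0,0,0,-0.03,0,0, 0,0,0,0,0, 0,0,0,0,0]'
python3 - <<'E'
from h import *
print(toolxy([.4175,-.3741]))
E
```

```text
clock: 22.68
tcp_pos: [0.4218, -0.1085, 0.0644]
tool_rot: [-3.139, 0.116, -0.003]
ft_force: [0.2, 1.1, 7.3]
width: 0.0172
gripper_force: 55.0
clock: 23.27
tcp_pos: [0.4219, -0.1091, 0.1849]
tool_rot: [3.139, -0.116, 0.007]
ft_force: [-0.7, -0.2, -0.8]
width: 0.0172
gripper_force: 55.0
[1.520e-02 2.646e-01 2.000e-04]
```

```bash
python3 -m inch '[0.00217,0.0378,0,0,0, 0.00217,0.0378,0,0,0, 0.00217,0.0378,0,0,0, 0.00217,0.0378,0,0,0, 0.00217,0.0378,0,0,0, 0.00217,0.0378,0,0,0, 0.00218,0.0378,0,0,0, 0,0,0.035,0,0, 0,0,0.035,0,0, 0,0,0.01,0,0, 0,0,0,0,0, 0,0,0,0,0, 0,0,0,0,0]'
python3 - <<'E'
from h import *
print(toolxy([.4175,-.3741]))
E
```

```text
clock: 24.35
tcp_pos: [0.4164, -0.3733, 0.1033]
tool_rot: [-3.139, 0.115, 0.001]
ft_force: [0.1, 0.8, -0.4]
width: 0.0171
gripper_force: 55.0
[ 0.0011  0.0008 -0.    ]
```

```bash
python3 -m inch '[0.001,0.0006,0.004,0,0, 0,0,0.004,0,0, 0,0,0.004,0,0, 0,0,0.004,0,0, 0,0,0.004,0,0, 0,0,0,0,0, 0,0,0,0,0]'
```

```text
clock: 24.93
tcp_pos: [0.4173, -0.3744, 0.0832]
tool_rot: [-3.139, 0.116, 0.001]
ft_force: [-0.1, 0.2, -0.9]
width: 0.0171
gripper_force: 55.0
```

```bash
python3 -m inch '[0,0,0.004,0,0, 0,0,0.004,0,0, 0,0,0.003,0,0, 0,0,0,0,0, 0,0,0,0,0]'
```

```text
clock: 25.35
tcp_pos: [0.4179, -0.3748, 0.0723]
tool_rot: [3.139, -0.116, 0.001]
ft_force: [1.3, -1.4, -1.5]
width: 0.0172
gripper_force: 55.0
```

```bash
python3 -m inch '[0,0,0.005,0,0, 0,0,0.005,0,0, 0,0,0.004,0,0, 0,0,0.003,0,0, 0,0,0.001,0,0, 0,0,0,0,0]'
```

```text
clock: 25.85
tcp_pos: [0.4179, -0.3749, 0.0546]
tool_rot: [3.139, -0.116, 0.001]
ft_force: [1.9, -0.9, -0.7]
width: 0.017
gripper_force: 55.0
```

```bash
python3 -m inch '[0,0,0.0015,0,0, 0,0,0,0,0, 0,0,0,0,0]'
python3 -m inch '[0,0,0,0,0.4, 0,0,0,0,0.4, 0,0,0,0,0.4, 0,0,0,0,0.4, 0,0,-0.01,0,0.4, 0,0,-0.03,0,0.4, 0,0,-0.04,0,0.4, 0,0,-0.04,0,0.4, 0,0,-0.04,0,0.4,0,0,-0.03,0,0.4, 0,0,0,0,0.4, 0,0,0,0,0.4]'
python3 -m inch '[0.0006,-0.0397,0,0,0.4, 0.0006,-0.0397,0,0,0.4, 0.0006,-0.0397,0,0,0.4, 0.0006,-0.0397,0,0,0.4, 0.0006,-0.0397,0,0,0.4, 0.0006,-0.0397,0,0,0.4, 0.0006,-0.0397,0,0,0.4, 0.0006,-0.0397,0,0,0.4, 0.0006,-0.0397,0,0,0.4, 0.0006,-0.0397,0,0,0.4, 0.0006,-0.0397,0,0,0.4, 0.0006,-0.0397,0,0,0.4, 0,0,0,0,0.4, 0,0,0,0,0.4, 0,0,0,0,0.4]'
python3 - <<'E'
from h import *
d=snap("wrist","w11");C=cloud(d);H=hsv(d);h,sa=H[...,0],H[...,1];Z=C[...,2];print(sense()["tcp_pos"])
print("red");blobs(d,((h<8)|(h>172))&(sa>150)&(Z>.05)&(Z<.1),C,20)
print("yel");blobs(d,(h>20)&(h<35)&(sa>150)&(Z>.03)&(Z<.1),C,20)
t=snap("top","t11");C=cloud(t);H=hsv(t);h,sa=H[...,0],H[...,1]
box=np.zeros((420,560),bool);box[200:285,100:480]=1
print("top");blobs(t,box&(((h>20)&(h<35)|(h<14)))&(sa>150)&(C[...,2]>.05),C,6)
E
```

```text
clock: 26.1
tcp_pos: [0.4179, -0.3749, 0.0544]
tool_rot: [3.139, -0.116, 0.002]
ft_force: [-0.7, 0.8, 11.4]
width: 0.0168
gripper_force: 55.0
clock: 27.1
tcp_pos: [0.4181, -0.3752, 0.2453]
tool_rot: [3.137, -0.116, 0.005]
ft_force: [0.0, -0.6, -0.3]
width: 0.0376
gripper_force: 0.0
clock: 28.35
tcp_pos: [0.4587, 0.0991, 0.2419]
tool_rot: [3.138, -0.116, -0.004]
ft_force: [-0.3, 0.4, -0.1]
width: 0.0378
gripper_force: 0.0
[0.45896034 0.09833799 0.24212135]
red
[252.  168.4] 235 med [0.4871 0.1275 0.0891] zmax 0.09
yel
[ 59.7 199.1] 434 med [0.4663 0.3334 0.069 ] zmax 0.072
[162.4 232.7] 349 med [0.4218 0.2319 0.0698] zmax 0.072
top
[149.9 228.8] 43 med [0.4623 0.3381 0.0688] zmax 0.072
[447.3 255.6] 38 med [ 0.4135 -0.3677  0.0788] zmax 0.083
```

View pics/w11.png

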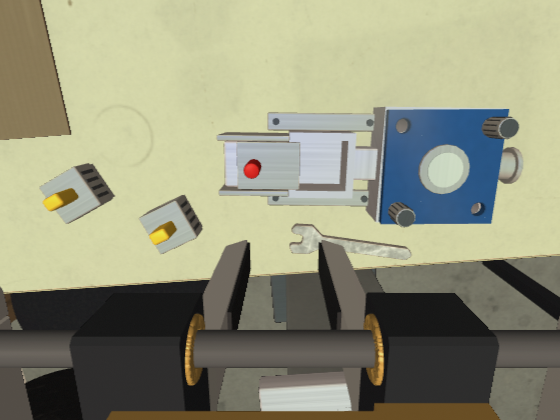

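The gate knob is at (252,168), the well's inner right edge is at about col 345, and the gate's front edge is at col 300. The two cartridges are at (60,199) and (162,233), and the far one is the target. Both bolts are standing on the cover. Now the well and gate in the housing frame.

Run:
```python
from h import *
d=dict(np.load("/tmp/w11.npz"));C=cloud(d);Z=C[...,2]
a=np.radians(-5.1);c=np.array([.4689,-.0683]);Rm=np.array([[np.cos(a),-np.sin(a)],[np.sin(a),np.cos(a)]])
L=(C[...,:2]-c)@Rm*1000
for nm,xs in(("x0",(8,12)),("x-15",(-18,-12)),("x+31",(29,33))):
    out=[]
    for y in range(50,230,3):
        m=(L[...,0]>xs[0])&(L[...,0]<xs[1])&(abs(L[...,1]-y)<1.5)&(d["range_z"]>0)
        out.append((y,int(1000*np.median(Z[m])) if m.sum() else None))
    print(nm,out)
for y0,y1 in((98,108),(112,118)):
    print("across",y0,[(x,int(1000*np.median(Z[m]))) for x in range(-45,48,3) if (m:=(abs(L[...,0]-x)<1.5)&(L[...,1]>y0)&(L[...,1]<y1)).sum()])
# cartridge: top & body rect
Y=C[...,1];m=(Y>.29)&(Z>.035)&(Z<.046)&(d["range_z"]>0)&(C[...,0]<.56)&(Y<.42);print("cart body",cv2.minAreaRect((C[m][:,:2]*1000).astype(np.float32)))
H=hsv(d);m=(H[...,0]>20)&(H[...,0]<35)&(H[...,1]>150)&(Y>.29)&(Z>.066)&(Z<.08);print("handle top",m.sum(),cv2.minAreaRect((C[m][:,:2]*1000).astype(np.float32)))
m=(Y>.15)&(Y<.28)&(Z>.035)&(Z<.046)&(C[...,0]<.47);print("decoy body",cv2.minAreaRect((C[m][:,:2]*1000).astype(np.float32)))
```

```text
x0 [(50, 60), (53, 60), (56, 59), (59, 60), (62, 50), (65, 33), (68, 33), (71, 33), (74, 33), (77, 32), (80, 33), (83, 33), (86, 33), (89, None), (92, 50), (95, 50), (98, 40), (101, 8), (104, 8), (107, 7), (110, 8), (113, 8), (116, 8), (119, 8), (122, 8), (125, 357), (128, 357), (131, 357), (134, 357), (137, 357), (140, 357), (143, 357), (146, 356), (149, 56), (152, 56), (155, 55), (158, 56), (161, 55), (164, 55), (167, 55), (170, 55), (173, 55), (176, 55), (179, 55), (182, 56), (185, 55), (188, 356), (191, 356), (194, 356), (197, 356), (200, 356), (203, 356), (206, 356), (209, 355), (212, 55), (215, 55), (218, 46), (221, 46), (224, 45), (227, 46)]
x-15 [(50, 60), (53, 60), (56, 60), (59, 60), (62, 50), (65, 33), (68, 33), (71, 33), (74, 32), (77, 33), (80, 33), (83, 33), (86, 32), (89, 33), (92, 342), (95, 343), (98, 39), (101, 8), (104, 8), (107, 8), (110, 8), (113, 8), (116, 8), (119, 8), (122, 7), (125, 8), (128, 8), (131, 8), (134, 135), (137, 286), (140, 295), (143, 299), (146, 307), (149, 294), (152, 55), (155, 55), (158, 55), (161, 55), (164, 55), (167, 55), (170, 55), (173, 
[... 1078 characters left out ...]
(24, 41), (27, 49), (30, 50), (33, 49), (36, 8), (39, 8), (42, 8), (45, 8)]
across 112 [(-45, 8), (-36, 50), (-33, 50), (-30, 50), (-27, 25), (-24, 7), (-21, 8), (-18, 8), (-15, 8), (-12, 8), (-9, 8), (-6, 8), (-3, 8), (0, 357), (3, 356), (6, 354), (9, 8), (12, 9), (15, 7), (18, 8), (21, 8), (27, 50), (30, 50), (33, 44), (36, 7), (39, 8), (42, 8), (45, 8)]
cart body ((465.0126037597656, 339.5818786621094), (50.12948989868164, 50.39812469482422), 24.12259864807129)
handle top 252 ((465.00714111328125, 339.22515869140625), (13.595609664916992, 19.163537979125977), 25.524913787841797)
decoy body ((432.4876708984375, 202.24319458007812), (50.15441131591797, 123.6975326538086), 21.57187843322754)
```

Run:
```python
from h import *
d=dict(np.load("/tmp/w11.npz"))
a=np.radians(-5.1);c=np.array([.4689,-.0683]);Rm=np.array([[np.cos(a),-np.sin(a)],[np.sin(a),np.cos(a)]])
g=cv2.cvtColor(d["img"],cv2.COLOR_RGB2GRAY).astype(int)
for r in(155,165,175):print(r,g[r,226:246].tolist(),g[r,284:306].tolist(),g[r,334:356].tolist())
for p,z in(((300,150),.0555),((300,165),.0555),((300,185),.0555),((237,165),.0555),((347,165),.05),((341,165),.005)):
    print(p,np.round((ray(d,*p,z)[:2]-c)@Rm*1000,1))
o=dict(np.load("/tmp/w11.npz"));H=hsv(o);h,s=H[...,0],H[...,1];C=cloud(o)
k=circ(((h<8)|(h>172))&(s>150)&(C[...,2]>.084),o,.089);print("knob",k,np.round((k[:2]/1000-c)@Rm*1000,1),toolxy(k[:2]/1000))
cv2.imwrite("pics/c11.png",cv2.resize(d["img"][120:215,210:400,::-1],(800,400),interpolation=3))
```

```text
155 [208, 211, 210, 210, 210, 211, 210, 211, 210, 210, 183, 173, 179, 178, 178, 177, 178, 178, 178, 178] [179, 179, 179, 179, 178, 179, 178, 179, 179, 179, 179, 179, 179, 179, 180, 153, 176, 197, 196, 196, 196, 197] [200, 201, 200, 201, 201, 201, 186, 137, 102, 103, 102, 104, 105, 155, 192, 201, 201, 202, 201, 202, 201, 201]
165 [204, 207, 206, 206, 206, 206, 206, 207, 206, 207, 179, 170, 178, 179, 179, 179, 179, 179, 158, 105] [181, 181, 181, 180, 181, 181, 181, 180, 182, 181, 181, 181, 180, 180, 182, 158, 177, 194, 195, 194, 195, 195] [201, 201, 201, 201, 201, 201, 160, 113, 103, 103, 104, 105, 122, 178, 202, 201, 201, 201, 201, 200, 202, 201]
175 [198, 203, 205, 205, 205, 206, 205, 205, 205, 205, 205, 196, 183, 178, 179, 178, 178, 178, 158, 119] [178, 178, 177, 178, 178, 178, 178, 177, 178, 178, 178, 178, 178, 177, 175, 164, 190, 206, 206, 206, 206, 206] [206, 206, 206, 206, 206, 177, 127, 104, 104, 104, 105, 106, 173, 200, 200, 201, 200, 200, 200, 201, 200, 200]
(300, 150) [ 15.9 149.3]
(300, 165) [  0.2 148.9]
(300, 185) [-21.2 148.3]
(237, 165) [ -0.8 215.3]
(347, 165) [ 0.2 98.3]
(341, 165) [-6.2 97.2]
knob [486.  128.3   7.6] [ -0.4 197.3] [ 0.0244 -0.0322 -0.0001]
```

View pics/c11.png

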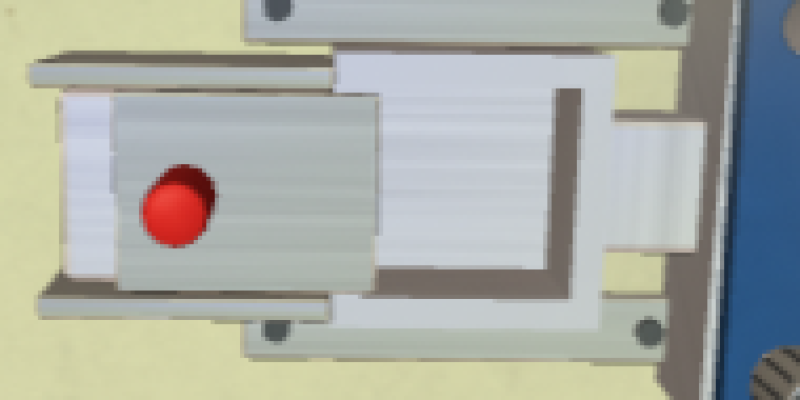

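The gate's front edge is at local y≈149 and the well's inner edge at 98, so the well middle is at about 125 and the gate is roughly 10 mm open. I'll go down, grip the knob and slide it fully open.

```bash
python3 -m inch '[0.0234,-0.0322,0,0,0.4, 0,0,0.035,0.9,0.4, 0,0,0.035,0,0.4, 0,0,0.035,0,0.4, 0,0,0.03,0,0.4, 0,0,0,0,0.4, 0,0,0,0,0.4, 0,0,0,0,0.4]' 15
python3 - <<'E'
from h import *
o=snap("wrist","w12");H=hsv(o);h,s=H[...,0],H[...,1];C=cloud(o);m=((h<8)|(h>172))&(s>150)&(C[...,2]>.084)&(C[...,2]<.1)
k=circ(m,o,.089);print(k,toolxy(k[:2]/1000+[-.001,0]),sense()["tcp_pos"])
E
```

```text
clock: 29.12
tcp_pos: [0.4866, 0.1297, 0.1093]
tool_rot: [-3.138, 0.144, -0.003]
ft_force: [-0.0, 0.8, -0.1]
width: 0.0379
gripper_force: 0.0
[486.7 128.7   8.1] [-0.0013  0.0015 -0.    ] [0.4870858  0.13005918 0.10981391]
```

```bash
python3 -m inch '[-0.0008,0.0012,0.02,0,0.4, 0,0,0.02,0,0.4, 0,0,0.009,0,0.4, 0,0,0,0,0.4, 0,0,0,0,0, 0,0,0,0,0, 0,0,0,0,0, 0,0,0,0,0, 0,0,0,0,0, 0,0,0,0,0, 0,0,0,0,0]' 15
python3 -m inch '[0,-0.003,0,0,0, 0,-0.004,0,0,0, 0,-0.005,0,0,0, 0,-0.006,0,0,0, 0,-0.006,0,0,0, 0,-0.005,0,0,0, 0,-0.004,0,0,0, 0,0,0,0,0, 0,0,0,0,0]'
```

```text
clock: 30.08
tcp_pos: [0.4855, 0.1294, 0.0599]
tool_rot: [-3.138, 0.141, -0.003]
ft_force: [-0.7, -1.1, 5.9]
width: 0.0155
gripper_force: 15.0
clock: 30.83
tcp_pos: [0.4884, 0.1632, 0.0599]
tool_rot: [-3.137, 0.14, -0.003]
ft_force: [-0.8, 0.6, 5.5]
width: 0.0157
gripper_force: 15.0
```

```bash
python3 -m inch '[0,-0.002,-0.001,0,0, 0,-0.002,0,0,0, 0,0,0,0,0, 0,0,0,0,0]'
```

```text
clock: 31.17
tcp_pos: [0.4884, 0.1639, 0.06]
tool_rot: [3.136, -0.143, 0.0]
ft_force: [1.6, -5.2, 1.0]
width: 0.0157
gripper_force: 15.0
```

The gate is open at its stop. Now I'll release it and go above the far cartridge.

```bash
python3 -m inch '[0,0.001,0,0,0.4, 0,0,0,0,0.4, 0,0,0,0,0.4, 0,0,0,0,0.4, 0,0,-0.02,0,0.4, 0,0,-0.04,-6,0.4, 0,0,-0.04,-6,0.4, 0,0,-0.01,-6,0.4, 0,0,0,-6,0.4, 0,0,0,-6,0.4, 0.0104,-0.0338,0,0,0.4, 0.0104,-0.0338,0,0,0.4, 0.0104,-0.0338,0,0,0.4, 0.0104,-0.0338,0,0,0.4, 0.0104,-0.0338,0,0,0.4, 0,0,0,0,0.4, 0,0,0,0,0.4, 0,0,0,0,0.4]' 20
cat >> h.py <<'E'
def yel(d):
    H=hsv(d);C=cloud(d);Z=C[...,2];m=((H[...,0]>20)&(H[...,0]<35)&(H[...,1]>150)&(Z>.066)&(Z<.08)).astype(np.uint8)
    n,l,st,ce=cv2.connectedComponentsWithStats(m)
    for i in range(1,n):
        if st[i,4]>60:
            p=np.argwhere(l==i)[:,::-1];P=np.array([ray(d,*q,.071)[:2] for q in p])*1000;r=cv2.minAreaRect(P.astype(np.float32));print(ce[i].round(),st[i,4],[np.round(t,1) for t in r],"tool",toolxy(np.array(r[0])/1000),"unb",toolxy(np.array(r[0])/1000+[-.001,0]))
E
python3 - <<'E'
from h import *
d=snap("wrist","w13");yel(d);s=sense();print(s["tcp_pos"],np.degrees(2*np.arctan2(s["tool_rot"][1],s["tool_rot"][0])))
E
```

```text
clock: 32.67
tcp_pos: [0.4637, 0.3396, 0.1697]
tool_rot: [3.067, 0.676, -0.001]
ft_force: [-0.2, -1.1, -0.8]
width: 0.0374
gripper_force: 0.0
[283. 207.] 357 [array([466. , 340.9]), array([13.7, 18.3]), np.float64(24.9)] tool [ 0.0026 -0.0011 -0.    ] unb [ 0.0017 -0.0015 -0.    ]
[0.46416016 0.33879396 0.16975122] 24.786704835327317
```

```bash
python3 -m inch '[0.0015,-0.001,0.035,0,0.4, 0,0,0.035,0,0.4, 0,0,0.035,0,0.4, 0,0,0.016,0,0.4, 0,0,0.004,0,0.4, 0,0,0,0,0.4, 0,0,0,0,0, 0,0,0,0,0, 0,0,0,0,0, 0,0,0,0,0, 0,0,0,0,0, 0,0,0,0,0, 0,0,0,0,0]' 40
python3 -m inch '[0,0,-0.02,0,0, 0,0,-0.03,0,0, 0,0,-0.04,0,0, 0,0,-0.04,0,0,0,0,-0.02,6,0, 0,0,0,6,0, 0,0,0,6,0, 0,0,0,6,0, 0,0,0,6,0, 0,0,0,0,0,0,0,0,0,0]'
python3 - <<'E'
from h import *
s=sense();print(s["tcp_pos"],np.degrees(2*np.arctan2(s["tool_rot"][1],s["tool_rot"][0])))
a=np.radians(-5.1);c=np.array([.4689,-.0683]);Rm=np.array([[np.cos(a),-np.sin(a)],[np.sin(a),np.cos(a)]])
w=c+Rm@np.array([-.0005,.1249])-[.001,0];print("well",w,toolxy(w))
E
```

```text
clock: 33.8
tcp_pos: [0.4661, 0.3422, 0.0465]
tool_rot: [-3.068, -0.676, -0.004]
ft_force: [-0.4, -1.7, 6.0]
width: 0.0198
gripper_force: 39.9
clock: 34.72
tcp_pos: [0.4644, 0.342, 0.1949]
tool_rot: [3.138, -0.136, -0.0]
ft_force: [-0.7, 0.5, -2.4]
width: 0.0198
gripper_force: 39.9
[0.4644419  0.34195854 0.19492137] -4.945409906309276
well [0.47850488 0.05614998] [3.860e-02 2.835e-01 1.000e-04]
```

```bash
python3 -m inch '[0.0055,0.0405,0,0,0, 0.0055,0.0405,0,0,0, 0.0055,0.0405,0,0,0, 0.0055,0.0405,0,0,0, 0.0055,0.0405,0,0,0, 0.0055,0.0405,0,0,0, 0.0056,0.0405,0,0,0, 0,0,0.035,0,0, 0,0,0.035,0,0, 0,0,0.013,0,0, 0,0,0,0,0, 0,0,0,0,0, 0,0,0,0,0]'
python3 - <<'E'
from h import *
d=snap("wrist","w14");print(toolxy([.4785,.05615]),sense()["tcp_pos"])
cv2.imwrite("pics/c14.png",cv2.resize(d["img"][110:320,145:425,::-1],(800,600),interpolation=3))
E
```

```text
clock: 35.8
tcp_pos: [0.479, 0.0565, 0.1129]
tool_rot: [-3.138, 0.139, -0.003]
ft_force: [0.1, 0.3, -2.2]
width: 0.0197
gripper_force: 39.9
[-0.0007  0.0004 -0.    ] [0.47921208 0.056514   0.11322407]
```

View pics/c14.png

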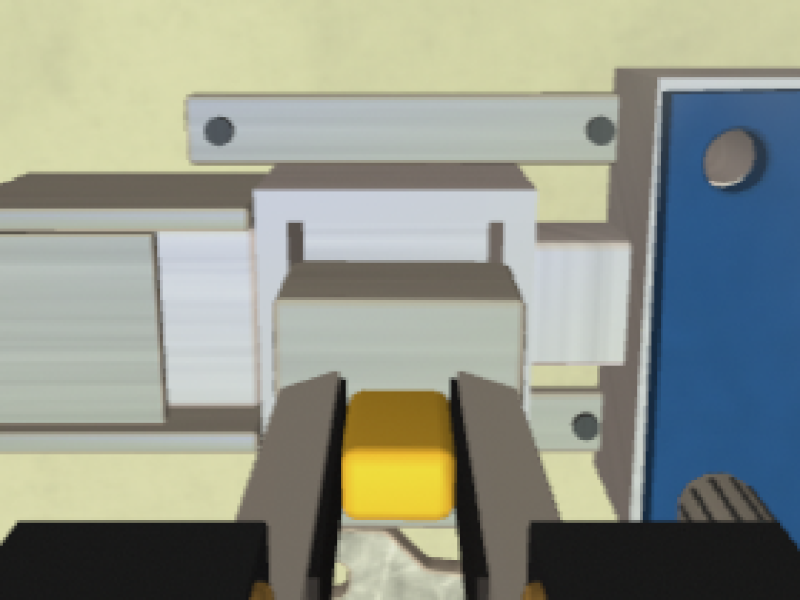

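The cartridge in hand hangs over the well. The well opening's far edge runs from crop (288,222) to (503,222), and the box's top front edge from (277,300) to (523,300). I'll compute the misalignment from these.

Run:
```python
from h import *
d=dict(np.load("/tmp/w14.npz"));C=cloud(d);f=lambda p,z:ray(d,145+p[0]/2.857,110+p[1]/2.857,z)
print("rim edge L/R tool",toolxy(f((288,223),.05)[:2]),toolxy(f((503,223),.05)[:2]))
zt=.1065
print("box front L/R",toolxy(f((277,300),zt)[:2]),toolxy(f((523,300),zt)[:2]),"depth z",np.round(C[220,[260,285,310],2],4))
print("handle top",[toolxy(f(p,.1375)[:2]) for p in((344,450),(456,450),(400,450),(400,517))])
Z=C[...,2];m=(abs(Z-.1065)<.004)&(np.arange(560)>230)&(np.arange(560)<340);P=C[m];P=P[P[:,0]>.49];print("box pts y range",P[:,1].min(),P[:,1].max(),"x max",P[:,0].max(),toolxy(P[:,:2][P[:,0].argmax()]))
s=sense();print(np.degrees(2*np.arctan2(s["tool_rot"][1],s["tool_rot"][0])))
```

```text
rim edge L/R tool [ 0.0261 -0.0271  0.0001] [0.0261 0.0264 0.    ]
box front L/R [ 0.0224 -0.0234  0.0001] [0.0224 0.0246 0.    ] depth z [0.1064 0.1067 0.1069]
handle top [array([ 0.0049, -0.0089,  0.    ]), array([0.0049, 0.01  , 0.    ]), array([0.0049, 0.0005, 0.    ]), array([-0.0076,  0.0006, -0.    ])]
box pts y range 0.03004915554511176 0.08060682981719777 x max 0.5041242813664755 [ 0.023  -0.023   0.0001]
354.93637959496164
```

```bash
python3 -m inch '[0.0008,-0.0009,0.008,0,0, 0,0,0.008,0,0, 0,0,0.006,0,0, 0,0,0.005,0,0, 0,0,0,0,0, 0,0,0,0,0]'
```

```text
clock: 36.35
tcp_pos: [0.4792, 0.0569, 0.0846]
tool_rot: [3.138, -0.141, 0.001]
ft_force: [0.8, -0.5, -2.8]
width: 0.0198
gripper_force: 40.0
```

```bash
python3 -m inch '[0,0,0.005,0,0, 0,0,0.005,0,0, 0,0,0.004,0,0, 0,0,0,0,0, 0,0,0,0,0]'
```

```text
clock: 36.77
tcp_pos: [0.4792, 0.0569, 0.0707]
tool_rot: [3.138, -0.141, 0.001]
ft_force: [2.8, -0.4, -3.9]
width: 0.0201
gripper_force: 40.0
```

```bash
python3 -m inch '[0,0,0.005,0,0, 0,0,0.005,0,0, 0,0,0.004,0,0, 0,0,0.003,0,0, 0,0,0.002,0,0, 0,0,0,0,0, 0,0,0,0,0]'
```

```text
clock: 37.35
tcp_pos: [0.4791, 0.0568, 0.0541]
tool_rot: [-3.138, 0.141, -0.002]
ft_force: [-3.7, -0.4, 24.6]
width: 0.0196
gripper_force: 40.0
```

```bash
python3 -m inch '[0,0,-0.002,0,0, 0,0,0,0,0.25, 0,0,0,0,0.25, 0,0,0,0,0.25, 0,0,0,0,0.25, 0,0,-0.01,0,0.4, 0,0,-0.03,0,0.4, 0,0,-0.04,0,0.4, 0,0,-0.03,0,0.4, 0,0,0,0,0.4, 0,0,0,0,0.4]'
python3 - <<'E'
from h import *
d=snap("wrist","w15");C=cloud(d);H=hsv(d);Z=C[...,2]
m=(H[...,0]>20)&(H[...,0]<35)&(H[...,1]>150)&(Z>.05)&(Z<.1);print("handle top pct",np.percentile(Z[m],[50,80,90,97]))
p=np.argwhere(m);r=p[p[:,0]>np.percentile(p[:,0],60)];print(np.median(Z[r[:,0],r[:,1]]))
cv2.imwrite("pics/c15.png",cv2.resize(d["img"][90:320,145:425,::-1],(730,600),interpolation=3))
yel_=cv2.minAreaRect((np.array([ray(d,q[1],q[0],.076)[:2] for q in p if Z[q[0],q[1]]>.0735])*1000).astype(np.float32));print(yel_)
L=np.array([[Z[i,j] for j in range(250,320,6)] for i in range(150,240,6)]);print((L*1000).round().astype(int))
E
```

```text
clock: 38.27
tcp_pos: [0.48, 0.0571, 0.1659]
tool_rot: [-3.138, 0.141, -0.006]
ft_force: [-0.1, -0.1, 0.3]
width: 0.0378
gripper_force: 0.0
handle top pct [0.07107028 0.07889488 0.07944757 0.08008794]
0.07039975653372116
((477.5292053222656, 56.95976257324219), (18.64668083190918, 14.277894020080566), 84.8970947265625)
[[ 8  9  8  9  9  8  7  9  8  8  6  8]
 [ 9  9 10  8  8  8  8  8  8  9  8  9]
 [15 15 15 16 16 17 17 16 17 16 17 17]
 [50 50 50 49 50 49 49 49 51 50 51 50]
 [50 49 50 50 50 50 51 50 49 49 50 51]
 [51 10 46 45 46 47 46 46 45 45 47 50]
 [51 47 48 49 49 48 48 48 49 49 48 49]
 [50 47 49 49 48 49 49 47 47 48 48 52]
 [50 47 48 49 48 49 47 51 48 47 49 49]
 [51 47 48 49 58 60 61 61 48 49 49 52]
 [50 47 49 49 77 79 77 78 47 48 49 51]
 [51 20 49 48 79 79 79 79 47 48 49 50]
 [51 23 48 46 79 80 80 80 48 49 49 49]
 [48 27 47 48 48 48 48 49 49 49 48 50]
 [51 45 47 47 48 47 48 47 48 47 48 50]]
```

View pics/c15.png

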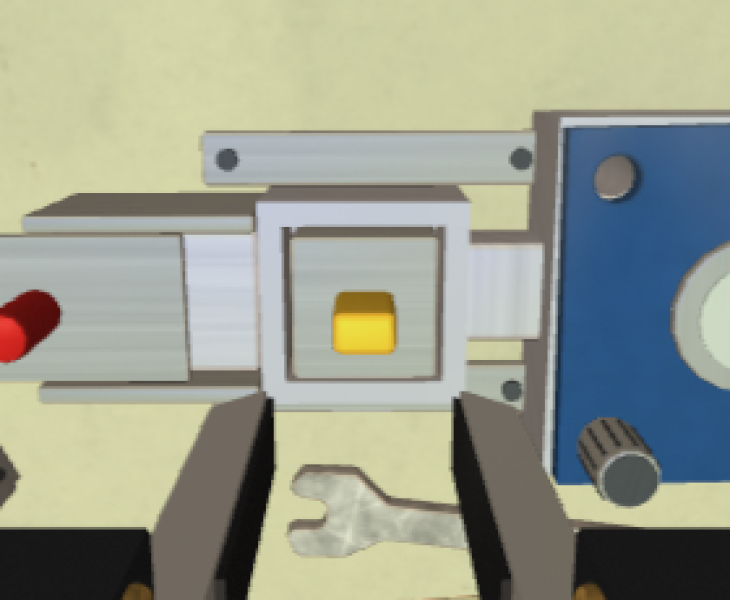

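The cartridge is in the well: its body fits inside the rim at crop (290–440, 228–380), with the handle at (364,325). The tops read about 3 mm higher than expected, so I'll check against other cameras and the earlier floor reading.

Run:
```python
from h import *
a=np.radians(-5.1);c=np.array([.4679,-.0683]);Rm=np.array([[np.cos(a),-np.sin(a)],[np.sin(a),np.cos(a)]])
def st(nm,d):
    C=cloud(d);L=(C[...,:2]-c)@Rm*1000;Z=C[...,2]*1000
    q=lambda x0,x1,y0,y1:np.round(np.percentile(Z[(L[...,0]>x0)&(L[...,0]<x1)&(L[...,1]>y0)&(L[...,1]<y1)&(d["range_z"]>0)],[10,50,90]),1)
    print(nm,"floor/box",q(-20,-12,108,120),q(12,20,108,120),"far/near y",q(-20,-10,134,145),q(10,20,134,145),"rim",q(29,33,110,140),"table",q(60,80,100,140),q(-90,-70,140,170),"cover",q(-30,-20,-30,30),"handle",q(-4,4,118,132))
st("w11",dict(np.load("/tmp/w11.npz")));st("t11",dict(np.load("/tmp/t11.npz")));st("top0",dict(np.load("/tmp/top0.npz")));st("w15",dict(np.load("/tmp/w15.npz")))
st("topnow",snap("top","t16"));st("sidenow",snap("side","s16"));st("side0",dict(np.load("/tmp/side0.npz")))
```

```text
w11 floor/box [7.5 8.1 9.2] [7.4 8.5 9.3] far/near y [255.1 293.5 317.5] [346.9 356.5 362.8] rim [49.3 50.3 51.2] table [-0.9  0.3  1.4] [-0.6  0.7  9.3] cover [59.6 60.6 66.3] handle [357.3 363.5 366.2]Traceback (most recent call last):
  File "<stdin>", line 7, in <module>
  File "<stdin>", line 6, in st
  File "<stdin>", line 5, in <lambda>
    return _quantile_unchecked(
        a, q, axis, out, overwrite_input, method, keepdims, weights)
    return _ureduce(a,
                    func=_quantile_ureduce_func,
    ...<5 lines>...
                    overwrite_input=overwrite_input,
                    method=method)
    r = func(a, **kwargs)
    result = _quantile(arr,
                       quantiles=q,
    ...<2 lines>...
                       out=out,
                       weights=wgt)
    slices_having_nans = np.isnan(arr[-1, ...])
                                  ~~~^^^^^^^^^
IndexError: index -1 is out of bounds for axis 0 with size 0
```

The empty well floor itself read 8 mm earlier, with the table at 0 and the rim at 50. The cartridge bottom at 8 mm is therefore resting on the floor. Now shutting the gate.

```bash
python3 -m inch '[-0.0004,-0.0357,0,0,0.4, -0.0004,-0.0357,0,0,0.4, -0.0004,-0.0357,0,0,0.4, 0,0,0.035,0,0.4, 0,0,0.035,0,0.4, 0,0,0.025,0,0.4, 0,0,0.009,0,0.4, 0,0,0,0,0.4, 0,0,0,0,0, 0,0,0,0,0, 0,0,0,0,0, 0,0,0,0,0, 0,0,0,0,0, 0,0,0,0,0]' 15
python3 -m inch '[0,0.003,0,0,0, 0,0.004,0,0,0, 0,0.005,0,0,0, 0,0.006,0,0,0, 0,0.006,0,0,0, 0,0.006,0,0,0, 0,0.006,0,0,0, 0,0.004,0,0,0, 0,0.003,0,0,0, 0,0,0,0,0, 0,0,0,0,0]'
```

```text
clock: 39.48
tcp_pos: [0.4877, 0.1637, 0.0605]
tool_rot: [-3.138, 0.141, -0.002]
ft_force: [-1.1, -0.6, 1.6]
width: 0.0156
gripper_force: 15.0
clock: 40.4
tcp_pos: [0.4839, 0.1195, 0.0605]
tool_rot: [3.138, -0.143, 0.002]
ft_force: [0.8, -0.0, 5.9]
width: 0.0157
gripper_force: 15.0
```

```bash
python3 -m inch '[0,0.002,-0.001,0,0, 0,0.002,0,0,0, 0,0,0,0,0, 0,0,0,0,0]'
```

```text
clock: 40.73
tcp_pos: [0.4838, 0.1189, 0.0606]
tool_rot: [-3.136, 0.139, -0.003]
ft_force: [1.4, 6.9, -5.0]
width: 0.0155
gripper_force: 15.0
```

```bash
python3 -m inch '[0,-0.003,0,0,0, 0,0,0,0,0.4, 0,0,0,0,0.4, 0,0,0,0,0.4, 0,0,0,0,0.4, 0,0,-0.01,0,0.4, 0,0,-0.03,0,0.4, 0,0,-0.04,0,0.4, 0,0,-0.04,0,0.4, -0.02,-0.01,-0.03,0,0.4, -0.02,0.04,-0.01,0,0.4, 0,0,0,0,0.4, 0,0,0,0,0.4]'
python3 - <<'E'
from h import *
d=snap("wrist","w17");C=cloud(d);H=hsv(d);h,s=H[...,0],H[...,1];Z=C[...,2]
k=circ(((h<8)|(h>172))&(s>150)&(Z>.084)&(Z<.1),d,.089)
a=np.radians(-5.1);c=np.array([.4689,-.0683]);Rm=np.array([[np.cos(a),-np.sin(a)],[np.sin(a),np.cos(a)]]);print("knob local y (open10.5 was 197.3)",np.round((k[:2]/1000-c)@Rm*1000,1))
t=snap("top","t17");C=cloud(t);H=hsv(t);h,s=H[...,0],H[...,1];print("pin");blobs(t,(h<14)&(s>150)&(C[...,2]>.07)&(C[...,1]<-.3)&(C[...,0]<.5)&(C[...,1]>-.5),C,6)
cv2.imwrite("pics/f17.png",np.hstack([cv2.resize(d["img"][60:260,180:560,::-1],(500,263)),cv2.resize(t["img"][:,:,::-1],(300,263))[:, :]]))
E
```

```text
clock: 41.82
tcp_pos: [0.4424, 0.0958, 0.2218]
tool_rot: [-3.138, 0.144, -0.004]
ft_force: [0.3, 1.1, 0.5]
width: 0.0375
gripper_force: 0.0
knob local y (open10.5 was 197.3) [ -0.8 188.2]
pin
[448.3 255.5] 31 med [ 0.4132 -0.3697  0.0799] zmax 0.084
```

View pics/f17.png

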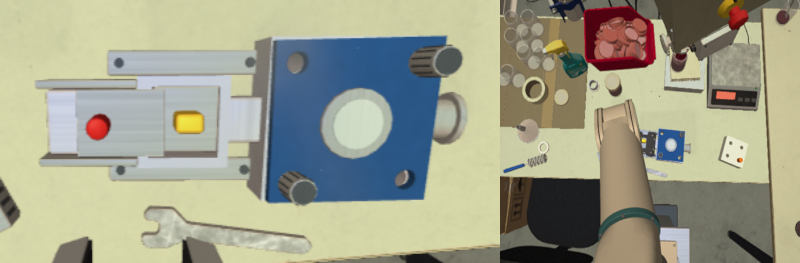

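The bolts are in opposite corners with their heads down, the pin is back in the rack, and the cartridge is under the gate. The knob reads about 1 mm short of its shut position, so I'll press the gate once more against its stop with an open finger.

```bash
python3 -m inch '[0.0196,-0.0134,0,0,0.3, 0.0195,-0.0133,0,0,0.3, 0,0,0.04,0,0.3, 0,0,0.04,0,0.3, 0,0,0.04,0,0.3, 0,0,0.025,0,0.3, 0,0,0.014,0,0.3, 0,0,0,0,0.3, 0,0,0,0,0.3]' 20
python3 -m inch '[0,0.003,0,0,0.3, 0,0.003,0,0,0.3, 0,0.002,0,0,0.3, 0,0.001,0,0,0.3, 0,0,0,0,0.3, 0,0,0,0,0.3]'
```

```text
clock: 42.67
tcp_pos: [0.4839, 0.1205, 0.0601]
tool_rot: [3.138, -0.14, -0.003]
ft_force: [-0.3, 0.3, 0.2]
width: 0.0281
gripper_force: 0.0
clock: 43.17
tcp_pos: [0.4844, 0.1127, 0.062]
tool_rot: [-3.136, 0.139, -0.004]
ft_force: [-0.2, 4.9, 3.7]
width: 0.0284
gripper_force: 2.6
```

```bash
python3 -m inch '[0,0.0015,0,0,0.3, 0,0,0,0,0.3, 0,0,0,0,0.3]'
python3 -m inch '[0,-0.004,0,0,0.3, 0,-0.003,0,0,0.3, 0,0,0,0,0.3, 0,0,-0.02,0,0.3, 0,0,-0.04,0,0.3, 0,0,-0.04,0,0.4, 0,0,-0.04,0,0.4, 0,0,0,0,0.4, 0,0,0,0,0.4]'
python3 - <<'E'
from h import *
d=get_image("wrist");C=cloud(d);H=hsv(d);h,s=H[...,0],H[...,1];Z=C[...,2]
k=circ(((h<8)|(h>172))&(s>150)&(Z>.084)&(Z<.1),d,.089)
a=np.radians(-5.1);c=np.array([.4689,-.0683]);Rm=np.array([[np.cos(a),-np.sin(a)],[np.sin(a),np.cos(a)]]);print(k,np.round((k[:2]/1000-c)@Rm*1000,1))
E
```

```text
clock: 43.42
tcp_pos: [0.4844, 0.1126, 0.062]
tool_rot: [-3.135, 0.138, -0.004]
ft_force: [-1.1, 8.0, 3.7]
width: 0.0281
gripper_force: 4.0
clock: 44.17
tcp_pos: [0.4854, 0.1161, 0.2032]
tool_rot: [-3.138, 0.143, -0.007]
ft_force: [-1.1, -0.0, -0.1]
width: 0.0377
gripper_force: 0.0
[485.6 119.1   8. ] [ -0.  188.1]
```

```bash
python3 -c "
from plant import *
print(close_job())"
```

```text
the job is handed in; nothing more can be done
None
```

The job is handed in with every step done: cover pinned into line, both bolts seated in opposite corners, pin back in the rack, cartridge in its well and gate shut. One mismatch: the cartridge sits about 3 mm higher than the 5 mm floor in the brief implies; the empty floor itself measured about 8 mm and the cartridge stopped solid at 25 N, so I took it as fully down.

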